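# Put the grater plates away in the caddy

### The job

Put every flat grater plate from the raised shelf flat into the open steel caddy: slide each one forward until it sticks out over the shelf's front edge and take it from there, never lifting a plate straight up off the shelf before it overhangs. One plate lies behind the tall clear tub: move the tub aside to get it out, and stand the tub back upright where it stood at the start. At the end the caddy lid must be shut; leave the other things alone.

Things in the scene. Friction and masses are not known exactly. Their poses are not given: they have to be found in the camera images.
- shelf_edge (a point): raised chipboard shelf, grey vinyl lining, fixed; top 80 mm above the table, 370 wide, 340 deep; open space below and before its edge. Point: middle of the straight front edge of the top face; x points back into the shelf, y left along the edge. Battens 8 wide, 5 mm high run back 240 mm from the edge at y = -177, -59, 59, 177 mm: three bays 110 wide, centred at y = -118, 0, 118 mm
- caddy_in (a point): stainless steel caddy, an open box fixed to the table; outside 168 (x) x 160 (y) x 70 mm high, walls 4 mm. Point: centre of the inner floor; x towards the hinge side, z up. Empty at the start
- caddy_lid (a joint): angle of the caddy lid, rad: 0 = shut, grows as it opens, limit 1.9. The lid (168 x 160 x 5 mm, 0.15 kg) is hinged on the caddy's far rim (+x) and swings up and back; it starts propped open past upright, leaning back, and stays so by its own weight; pushed from behind to less than about 1.5 it falls shut
- caddy_lid_hinge (a point): middle of the lid's hinge line, on the far (+x) upper rim of the caddy; does not move with the lid's angle
- caddy_lid_handle (a point): knob on the outside of the lid, on its middle line 138 mm from the hinge; this point is the end of the knob, 35 mm off the lid; it moves with the lid
- tub_c (a point): tall clear plastic tub with white snap lid, round, diameter 60 mm (lid 62), 66 mm high, about 0.2 kg, filled to less than half and bottom-heavy, rubbery foot; point at its centre, half-way up; z up. Stands on the shelf near the front edge, blocking the bay of one plate
- tub_low: a lower wider clear tub with snap lid, diameter 84, height 46 mm, origin under its base; leave alone
- mortar: cast aluminium mortar, diameter 96, height 85 mm, its pestle standing in it (fixed, top about 112 mm up), origin under its base; leave alone
- sieve: small steel sieve, bowl diameter 84, height 30 mm, handle 100 mm long along its x; origin under its bowl; leave alone
- spoon: wooden masala spoon, 190 mm long, lying along its x on the table in front of the shelf; leave alone
- plate_a_c (a point): flat bare-metal grater plate, 100 x 44 x 3 mm, 0.1 kg, rows of small dark dots; point at its centre; x along its length, z up. Lies loose on the lining, one to a bay, nearly square to the front edge; slides when pressed and dragged or pushed (smooth lining, friction about 0.3). Not to be lifted where it lies; overhanging the edge, it can be gripped across its long sides (44 mm)
- plate_b_c (a point): flat bare-metal grater plate, 100 x 44 x 3 mm, 0.1 kg, rows of small dark dots; point at its centre; x along its length, z up. Lies loose on the lining, one to a bay, nearly square to the front edge; slides when pressed and dragged or pushed (smooth lining, friction about 0.3). Not to be lifted where it lies; overhanging the edge, it can be gripped across its long sides (44 mm)
- plate_c_c (a point): flat bare-metal grater plate, 100 x 44 x 3 mm, 0.1 kg, rows of small dark dots; point at its centre; x along its length, z up. Lies loose on the lining, one to a bay, nearly square to the front edge; slides when pressed and dragged or pushed (smooth lining, friction about 0.3). Not to be lifted where it lies; overhanging the edge, it can be gripped across its long sides (44 mm)
- jar1: small spice jar at the back of the shelf, diameter 44, height 75 mm, origin under its base; leave alone
- jar2: small spice jar at the back of the shelf, diameter 44, height 75 mm, origin under its base; leave alone
- jar3: small spice jar at the back of the shelf, diameter 44, height 75 mm, origin under its base; leave alone
Mind the look-alikes: they are no part of the job. Leave any blue or green look-alike of the part that bears plate_c_c alone. What is shaped like the part that bears plate_a_c but blue is not meant.

How it is judged:
On the way:
1. all the plates lie flat in the caddy (x of plate_a_c in the frame of caddy_in between -0.05 and 0.05 m and y of plate_a_c in the frame of caddy_in between -0.07 and 0.07 m and z of each of plate_a_c, plate_b_c, plate_c_c in the frame of caddy_in below 0.035 m and angle between each of plate_a_c, plate_b_c, plate_c_c's own z axis and vertical below 0.4 rad and x of plate_b_c in the frame of caddy_in between -0.05 and 0.05 m and y of plate_b_c in the frame of caddy_in between -0.07 and 0.07 m and x of plate_c_c in the frame of caddy_in between -0.05 and 0.05 m and y of plate_c_c in the frame of caddy_in between -0.07 and 0.07 m), for 0.2 s.
At the end, for the whole second after the job is handed in: every plate that is present lies flat (within 0.4 rad) on the caddy's floor or on other plates there, the lid is shut (within 0.1 rad), and the tall tub stands upright within 25 mm of where it was at the start (all of step 1 and value of joint caddy_lid below 0.1 rad and distance of tub_c from where it was at the start of the episode below 0.025 m and angle between tub_c's own z axis and vertical below 0.15 rad); the robot touches nothing.
It fails at once if plate A was lifted off the shelf without overhanging (its centre 12 to 40 mm above the lining and more than 45 mm back from the front edge) (x of plate_a_c in the frame of shelf_edge between 0.045 and 0.34 m and y of plate_a_c in the frame of shelf_edge between -0.18 and 0.18 m and z of plate_a_c in the frame of shelf_edge between 0.012 and 0.04 m).
It fails at once if plate B was lifted off the shelf without overhanging (its centre 12 to 40 mm above the lining and more than 45 mm back from the front edge) (x of plate_b_c in the frame of shelf_edge between 0.045 and 0.34 m and y of plate_b_c in the frame of shelf_edge between -0.18 and 0.18 m and z of plate_b_c in the frame of shelf_edge between 0.012 and 0.04 m).
It fails at once if plate C was lifted off the shelf without overhanging (its centre 12 to 40 mm above the lining and more than 45 mm back from the front edge) (x of plate_c_c in the frame of shelf_edge between 0.045 and 0.34 m and y of plate_c_c in the frame of shelf_edge between -0.18 and 0.18 m and z of plate_c_c in the frame of shelf_edge between 0.012 and 0.04 m).
It fails at once if a bystander (low tub, mortar, sieve, spoon or jar) was shoved more than 40 mm (distance of any of mortar, sieve, spoon, tub_low, jar1, jar2, jar3 from where it was at the start of the episode above 0.04 m).
Of plate_b, plate_c only 1 to 2 are there at a start; the rules pass over those that are not, and their reading is None.
At some moment in a run one of tub may be knocked a few centimetres aside while the robot is not near it.
It also fails if it takes over 210 s, if anything falls off the work surface, if the arm or the gripper's body presses on something with over 40 N, if the wrist force passes 120 N, or if a joint passes its speed limit or range.

### The arm

A 7-joint arm with a two-finger parallel gripper is mounted at the origin on the work surface. World frame = base frame: x ahead of the robot, y to its left, z up, the work surface at z = 0. Lengths are in m, angles in rad, forces in N, time in s.
With the tool pointing down it reaches from about 0.425 to 0.875 m from the base axis. Payload 4.7 kg.
Tool frame: the origin (TCP) lies at the very end of the fingers, on their centre line; the grasp point (between the pads) lies 19 mm behind it; z points along the fingers, y is the line along which they close (so a half turn about z gives the same grasp; the last joint's range is limited). The gripper opens to 85 mm and grips with 20 to 120 N. Pads are 22 mm wide; open, the fingers measure 114 mm over their backs; the gripper's body (76 mm by 85 mm) begins 54 mm behind the grasp point. The pads swing forward as they close: fully open they stand 13 mm farther back than shut.
Start: joints at [1.236, 0.321, -0.07, 1.45, 0.023, 1.371, -0.057], TCP at [0.222, -0.611, 0.195] pointing down, gripper open.
Joint ranges: [-2.86, 2.86], [-0.3, 2.09], [-1.38, 1.24], [0.06, 2.45], [-1.56, 4.7], [0.09, 2.05], [-2.69, 2.69]. Speed limits (rad/s): [2.57, 2.57, 3.14, 3.14, 3.14, 3.14, 3.14].

### API

Orientations are given as a rotation vector (axis times angle).
In Python, from station import env gives the robot as it stands. The module is installed in compiled form; this text tells all that it offers.
- The arm moves only by the tool drive_tool, never from a script. Its argument "rows" is a list of rows, each an object with "travel": the shift along the tool's x, y, z in m, a list of three; "roll": the turn about the tool's z in degrees; "jaw": the opening, from 0 (shut) to 1 (fully open). A call has exactly 8 rows; each row is the pose to reach, as a shift and turn from the pose commanded when the call began, along the tool's axes at that moment; what a row does not reach only later rows make up. A row lasts 1/12 s, in which the tool goes at most 41.7 mm and 7.16 degrees, less where a joint would pass 70% of its speed; a pose out of reach is approached as far as the arm can. A call with a gripper value outside its range is refused whole. The fingers move at their own pace and stop on an object; "newtons" is the grip in N (left out, the last holds). Time passes only in rows, so rows that repeat a pose let the fingers close, or fill a call up. It gives the time, the measured TCP pose, the force, the opening and the grip force at its end, in the units of the state.
- env.sense(): the state, without advancing time (a new reading comes with each control period).
- env.capture(name): name is "scene" or "top"; returns the picture (400x640x3 uint8, red, green, blue); there is no depth.
- env.camera_params(name): a dict with "intrinsics" (3x3 intrinsics, pixels), "rvec" (rotation vector, rad) and "tvec" (3), from world to camera coordinates, as OpenCV has them. Camera axes: x right, y down, z forward; pixel columns grow to the right and rows downward; lengths in m; the calibration is good to about 2 mm. A picture is of the moment at which its call begins. camera_params takes no time and is no camera call.
- env.sign_off(): hands the job in; it is judged then, once.
Trained networks look in the newest picture that a camera, given by its name, has taken for a name from the list of things; names that differ only in an ending like _2 or _b are one class to them, and where a whole thing is asked for, a point or a joint stands for the part that bears it (a point fixed in the world has none). Each returns a list of dicts, best first, with "conf" (0 to 1); they miss things now and then, are a little off and sometimes report something else, mostly with a low value. They report only what shows in the picture. A call takes as long as a camera call. They do not tell look-alikes from the thing itself.
- env.cut_out(camera, label): "mask" (400x640 bool, what is visible of it) and "box" ([left, top, width, height] in pixels, round what is visible of it).
The state is a dict: "clock": time; "q": joint angles; "joint_velocities": joint speeds; "joint_efforts": joint torques, N m; "tool_pos": TCP position; "tool_rot": TCP orientation; "contact_force": force on the tool from outside, world axes, zero at the start; "wrist_torque": the same for the moment, N m; "finger_gap": opening from 0.0 (shut) to 1.0 (fully open); "gripper_force": force on a finger pad.
Only numpy, scipy, OpenCV 4.12 (cv2) and the standard library are available. Lean on these libraries where they do the work, as an engineer would, in place of code of your own. Each camera call takes 0.05 s, during which the arm holds its last target. There are 200 camera calls.

## Working session

There is one attempt and no reset: what is moved stays moved. The work goes in short steps, Python scripts to look and compute and a tool call to move; the robot and the scene stay as the last step left them, time stands still between calls to the robot, and variables do not carry over. Pictures are saved under pics/ and viewed, at most 14 in all, crops included, and the job is handed in when it is done.

Besides the shell and the picture viewer there is one more tool, called after ">>>" as name(argument=value, ...) on one line, values as JSON. drive_tool: Moves the arm, as the interface text tells. Its arguments: {"type":"object","properties":{"rows":{"type":"array"},"newtons":{"type":"number"}},"required":["rows"]}

```bash
mkdir -p pics; cat > h.py <<'E'
from station import env
import numpy as np, cv2
def cam(n):
    p=env.camera_params(n); K=np.array(p["intrinsics"],float); R=cv2.Rodrigues(np.array(p["rvec"],float))[0]; t=np.array(p["tvec"],float).ravel()
    return K,R,t
def proj(n,P):
    K,R,t=cam(n); q=(R@np.atleast_2d(P).T).T+t; u=(K@q.T).T; return u[:,:2]/u[:,2:]
def back(n,uv,z):
    K,R,t=cam(n); uv=np.atleast_2d(uv).astype(float); d=(R.T@np.linalg.inv(K)@np.c_[uv,np.ones(len(uv))].T).T; c=-R.T@t
    return c+d*((z-c[2])/d[:,2])[:,None]
def snap(n,f=None,crop=None,s=1):
    im=env.capture(n)
    if f:
        o=im[:,:,::-1]
        if crop: x,y,w,h=crop; o=o[y:y+h,x:x+w]
        cv2.imwrite("pics/"+f,cv2.resize(o,None,fx=s,fy=s,interpolation=cv2.INTER_CUBIC))
    return im
def rect(n,label,z):
    for d in env.cut_out(n,label):
        m=d["mask"].astype(np.uint8)
        ys,xs=np.nonzero(m)
        if len(xs)<20: continue
        w=back(n,np.c_[xs,ys],z)[:,:2].astype(np.float32)
        r=cv2.minAreaRect(w*1000)
        print(label,n,"conf %.2f"%d["conf"],"box",d["box"],"rect c",np.round(r[0],1),"sz",np.round(r[1],1),"ang %.1f"%r[2],"px",(int(xs.mean()),int(ys.mean())))
E
python3 - <<'E'
from h import *
for n in("scene","top"):
    snap(n,n+"0.png",s=1.25); K,R,t=cam(n); print(n,-R.T@t,K[0,0])
print({k:np.round(v,3) for k,v in env.sense().items()})
E
```

```text
scene [ 1.33024201 -0.13101864  0.77653638] 453.14139948259583
top [ 0.23868267 -0.00417845  1.44359956] 489.4887791205406
{'clock': np.float64(0.1), 'q': array([ 1.236,  0.322, -0.07 ,  1.452,  0.023,  1.371, -0.057]), 'joint_velocities': array([ 0.   , -0.001, -0.001, -0.004, -0.002,  0.   ,  0.   ]), 'joint_efforts': array([ 0.0000e+00, -4.9488e+01, -3.8400e-01, -3.1521e+01,  1.3000e-02,
        7.0000e-03,  0.0000e+00]), 'tool_pos': array([ 0.222, -0.61 ,  0.194]), 'tool_rot': array([-3.092e+00, -5.450e-01,  1.000e-03]), 'contact_force': array([ 0.315, -0.801, -0.375]), 'wrist_torque': array([ 0.058, -0.014, -0.014]), 'gripper_force': np.float64(0.0), 'finger_gap': np.float64(1.001)}
```

View pics/scene0.png

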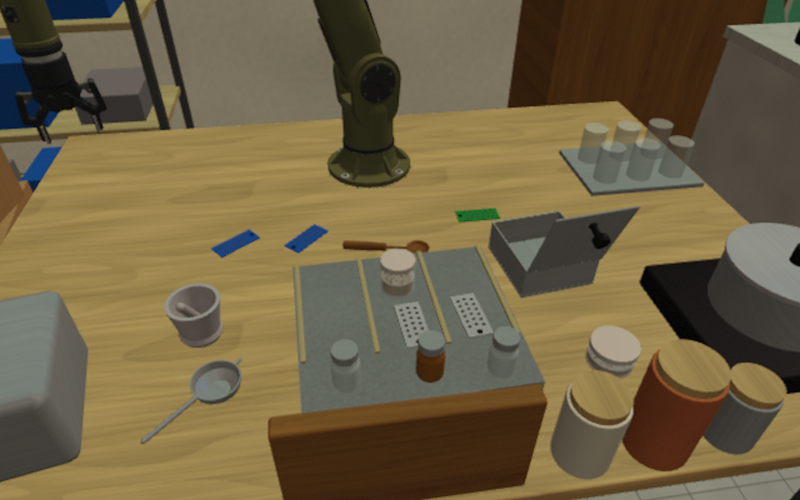

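View pics/top0.png

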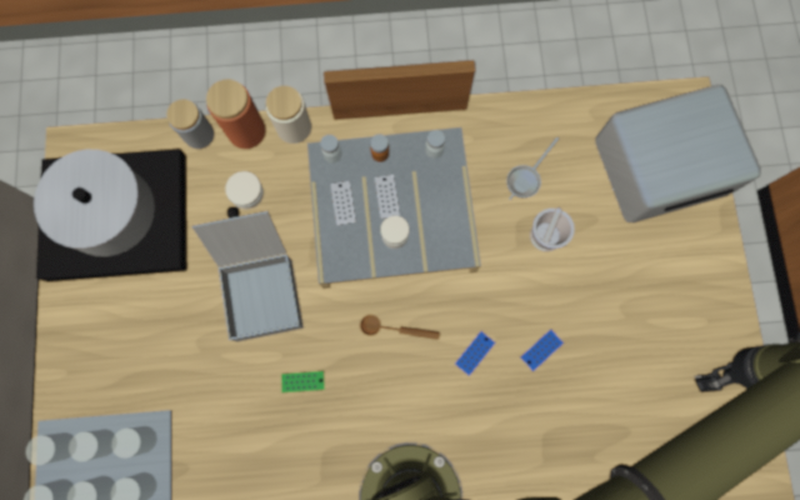

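The scene view (800x500 scaling) shows two bare-metal plates on the shelf at (411,323) and (471,314). The tall tub is at (397,270), in front of the first. In the top view the plates are at (388,197) and (343,203), and the tub is at (395,231). The caddy is at (262,300) with its lid leaning back.

Possible mix-ups:
- Blue plates at top (475,353) and (541,350): no, wrong colour and on the table.
- Green plate at top (302,381): no, wrong colour.
- Low tub at (244,190): no, this is tub_low.

I choose the two bare-metal plates on the shelf.

```bash
python3 - <<'E'
from h import *
im=snap("top","crop1.png",(170,90,230,190),3)
rect("top","plate_a_c",.083)
rect("top","tub_c",.146); rect("top","caddy_in",.07); rect("top","caddy_lid",.07); rect("top","caddy_lid_handle",.07)
rect("top","tub_low",.046); rect("top","shelf_edge",.08)
# marked corners
print("shelf front corners",back("top",np.array([[322,284],[478,268]])/1.25,.08))
print("caddy rim corners",back("top",np.array([[231,339],[301,326],[221,265],[290,256]])/1.25,.07))
im=snap("scene")
rect("scene","plate_a_c",.083); rect("scene","tub_c",.146);rect("scene","caddy_lid_handle",.12)
E
```

```text
plate_a_c top conf 0.78 box [296.9, 138.8, 20.5, 37.6] rect c [673.    1.2] sz [100.8  47.3] ang 4.2 px (309, 156)
plate_a_c top conf 0.71 box [417.2, 263.1, 30.4, 31.5] rect c [ 293.  -313.7] sz [43.4 91.2] ang 39.0 px (433, 279)
tub_c top conf 0.73 box [304.4, 176.0, 24.7, 20.7] rect c [568.1 -11.2] sz [54.8 73.3] ang 85.4 px (316, 185)
caddy_lid top conf 0.59 box [155.8, 163.5, 73.8, 52.0] rect c [605.4 351.5] sz [151.3 173.7] ang 19.3 px (192, 189)
caddy_lid top conf 0.21 box [302.1, 138.2, 18.3, 36.1] rect c [677.3   0.8] sz [99.4 41.6] ang 3.0 px (309, 156)
tub_low top conf 0.73 box [184.6, 136.2, 25.3, 31.4] rect c [727.3 341. ] sz [91.6 87.7] ang 85.4 px (195, 151)
tub_low top conf 0.73 box [245.1, 99.8, 139.5, 130.2] rect c [661.1  -9.4] sz [362.3 382.6] ang 1.9 px (315, 167)
shelf_edge top conf 0.80 box [245.4, 99.7, 139.6, 133.7] rect c [650.3 -10.3] sz [355.6 374.2] ang 1.2 px (315, 167)
shelf front corners [[ 0.47838514  0.16205335  0.08      ]
 [ 0.48669    -0.19271794  0.08      ]]
caddy rim corners [[0.37217465 0.37260937 0.07      ]
 [0.38865293 0.21526412 0.07      ]
 [0.5427683  0.39185555 0.07      ]
 [0.55111662 0.23318717 0.07      ]]
plate_a_c scene conf 0.85 box [169.5, 183.4, 34.5, 19.4] rect c [ 402.3 -311.8] sz [41.4 90.2] ang 35.7 px (187, 194)
plate_a_c scene conf 0.67 box [315.6, 240.8, 23.6, 37.1] rect c [ 6.728e+02 -1.000e-01] sz [101.8  45.5] ang 4.7 px (328, 257)
tub_c scene conf 0.75 box [305.5, 196.6, 27.1, 41.7] rect c [609.9 -15.3] sz [ 60.8 123.7] ang 82.6 px (317, 217)
caddy_lid_handle scene conf 0.76 box [418.7, 165.0, 88.9, 54.5] rect c [522.1 354.3] sz [117.2 319.3] ang 44.3 px (464, 190)
caddy_lid_handle scene conf 0.52 box [387.9, 260.9, 26.5, 41.0] rect c [784.7 119.8] sz [ 44.  105.3] ang 68.4 px (402, 281)
```

View pics/crop1.png

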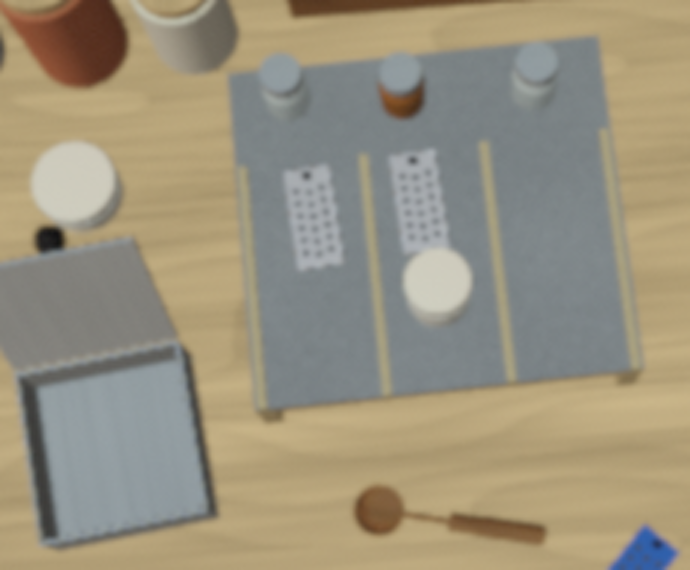

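The crop shows exactly two metal plates: left bay at crop (314,217), middle bay at (418,201). The tub stands at (437,285), blocking the middle one, and the right bay is empty. Next I compute the frames.

```bash
cat >> h.py <<'E'
def go(x,y,z,yaw=None):
    """print travel in tool axes + roll (deg) to a world pose; yaw = angle of tool x in world (deg)"""
    s=env.sense(); R=cv2.Rodrigues(np.array(s["tool_rot"],float))[0]; p=np.array(s["tool_pos"])
    d=R.T@(np.array([x,y,z])-p); c=np.degrees(np.arctan2(R[1,0],R[0,0]))
    r=None if yaw is None else round(((c-yaw)+90)%180-90,1)
    print("pos",np.round(p,4),"yaw %.2f"%c,"down",np.round(R[:,2],4),"travel",np.round(d,4),"roll",r,"F",np.round(s["contact_force"],1),"gap %.3f"%s["finger_gap"],"t %.1f"%s["clock"])
E
python3 - <<'E'
from h import *
def fit(px,model,z):
    W=back("top",px,z)[:,:2]; m=np.array(model,float); a,b=m-m.mean(0),W-W.mean(0)
    th=np.arctan2((a[:,0]*b[:,1]-a[:,1]*b[:,0]).sum(),(a*b).sum()); R=np.array([[np.cos(th),-np.sin(th)],[np.sin(th),np.cos(th)]])
    o=W.mean(0)-R@m.mean(0); print("origin",np.round(o,4),"th deg %.2f"%np.degrees(th),"resid mm",np.round(1000*(W-(o+m@R.T)),1).tolist()); return o,R
c=lambda L:np.array(L)/3.+[170,90]
so,sR=fit(c([[258,408],[640,370],[230,75],[598,38]]),[[0,.185],[0,-.185],[.34,.185],[.34,-.185]],.08)
fit(c([[42,545],[215,517],[18,378],[181,346]]),[[-.084,.08],[-.084,-.08],[.084,.08],[.084,-.08]],.07)
for nm,L in(("L",[[284,172],[328,166],[342,264],[298,270]]),("M",[[390,156],[434,151],[449,243],[402,252]])):
    o,R=fit(c(L),[[.05,.022],[.05,-.022],[-.05,-.022],[-.05,.022]],.083); print(nm,"in shelf",sR.T@(o-so))
w=back("top",c([[437,279]]),.146)[0,:2]; print("tub",w,"in shelf",sR.T@(w-so))
print("knob at z~.2",back("top",c([[49,238]]),.2),"lid edge z.23",back("top",c([[-20,264],[133,238]]),.23))
print(go(*w,.25,90+np.degrees(np.arctan2(sR[1,0],sR[0,0]))))
E
```

```text
origin [ 0.4841 -0.0146] th deg 1.34 resid mm [[2.4, -4.0], [1.1, 3.8], [-2.0, -1.7], [-1.4, 1.8]]
origin [0.4591 0.3051] th deg 6.78 resid mm [[4.8, 0.3], [-1.0, -2.7], [-1.8, -0.1], [-2.0, 2.5]]
origin [0.6634 0.1034] th deg 4.22 resid mm [[0.2, -0.3], [-0.4, 0.5], [-0.2, 0.6], [0.5, -0.8]]
L in shelf [0.18198728 0.11374451]
origin [6.727e-01 3.000e-04] th deg 3.70 resid mm [[-1.4, -0.7], [-2.6, 0.1], [3.2, -0.6], [0.8, 1.2]]
M in shelf [0.18886476 0.01044131]
tub [ 0.57637253 -0.01093641] in shelf [0.09229684 0.00147252]
knob at z~.2 [[0.62707618 0.32713544 0.2       ]] lid edge z.23 [[0.5993347  0.37865695 0.23      ]
 [0.61185874 0.24708381 0.23      ]]
pos [ 0.2221 -0.6109  0.1952] yaw 19.98 down [ 0.e+00 -2.e-04 -1.e+00] travel [ 0.538  -0.4428 -0.0549] roll -71.4 F [-1.  -0.5  0.5] gap 0.999 t 0.7
None
```

>>> drive_tool(rows=[{"travel": [0.27,-0.22,-0.055],"roll": 18.7,"jaw": 1},{"travel": [0.27,-0.22,-0.055],"roll": 18.7,"jaw": 1},{"travel": [0.27,-0.22,-0.055],"roll": 18.7,"jaw": 1},{"travel": [0.27,-0.22,-0.055],"roll": 18.7,"jaw": 1},{"travel": [0.27,-0.22,-0.055],"roll": 18.7,"jaw": 1},{"travel": [0.27,-0.22,-0.055],"roll": 18.7,"jaw": 1},{"travel": [0.27,-0.22,-0.055],"roll": 18.7,"jaw": 1},{"travel": [0.27,-0.22,-0.055],"roll": 18.7,"jaw": 1}])

```text
clock: 1.37
tool_pos: [0.3916, -0.3263, 0.2478]
tool_rot: [3.14, 0.035, 0.001]
contact_force: [-0.1, -0.0, 0.2]
finger_gap: 0.999
gripper_force: 0.0
```

```bash
python3 -c "
from h import *
go(.575,-.011,.25,1.3)"
```

```text
pos [ 0.3916 -0.3263  0.2478] yaw 1.28 down [ 5.e-04 -1.e-03 -1.e+00] travel [ 0.1904 -0.3112 -0.0024] roll -0.0 F [-0.1 -0.   0.2] gap 0.999 t 1.4
```

>>> drive_tool(rows=[{"travel": [0.17,-0.28,0],"roll": 0,"jaw": 1},{"travel": [0.17,-0.28,0],"roll": 0,"jaw": 1},{"travel": [0.17,-0.28,0],"roll": 0,"jaw": 1},{"travel": [0.17,-0.28,0],"roll": 0,"jaw": 1},{"travel": [0.17,-0.28,0],"roll": 0,"jaw": 1},{"travel": [0.17,-0.28,0],"roll": 0,"jaw": 1},{"travel": [0.17,-0.28,0],"roll": 0,"jaw": 1},{"travel": [0.17,-0.28,0],"roll": 0,"jaw": 1}])

```text
clock: 2.03
tool_pos: [0.5556, -0.0414, 0.2476]
tool_rot: [-3.141, -0.038, -0.002]
contact_force: [-0.0, -0.1, 0.5]
finger_gap: 1.0
gripper_force: 0.0
```

```bash
python3 -c "
from h import *
go(.575,-.011,.15,1.3)
snap('scene','s1.png',(200,150,240,200),3)"
```

```text
pos [ 0.5556 -0.0414  0.2476] yaw 1.37 down [ 1.3e-03  3.0e-04 -1.0e+00] travel [ 0.02   -0.0299  0.0976] roll 0.1 F [-0.  -0.1  0.5] gap 1.000 t 2.0
```

View pics/s1.png

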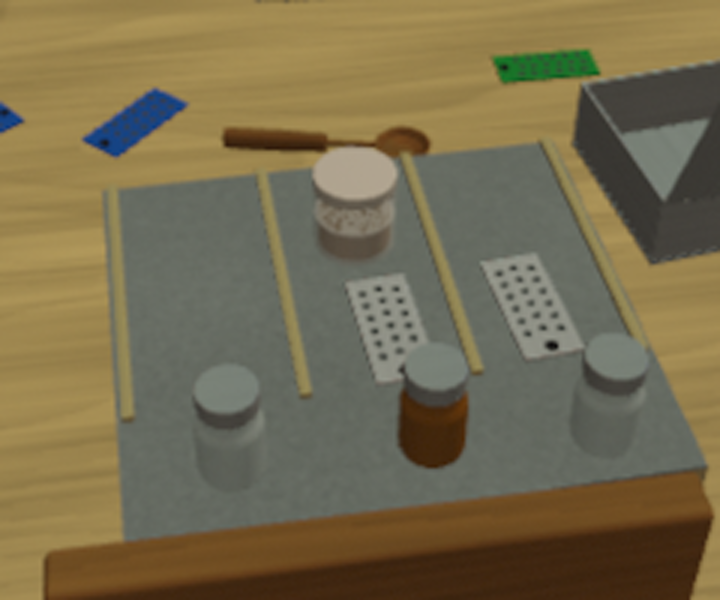

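The crop shows the tub at (355,205) still in the middle bay, with its lid top at (355,173). The plates are at (388,325) and (531,305), and nothing else is on the lining except the jars.

```bash
python3 -c "
from h import *
c=lambda L:np.array(L)/3.+[200,150]
print(back('scene',c([[355,174]]),.146))
print('L',back('scene',c([[482,261],[536,253],[583,348],[528,358]]),.083).mean(0),'M',back('scene',c([[345,281],[403,273],[378,382]]),.083))
print('edge',back('scene',c([[106,190],[542,145]]),.08))
"
```

```text
[[ 0.58008147 -0.01059626  0.146     ]]
L [0.66678275 0.10426993 0.083     ] M [[ 0.62479213 -0.02453446  0.083     ]
 [ 0.62272321  0.01882483  0.083     ]
 [ 0.72426777 -0.01692361  0.083     ]]
edge [[ 0.49235173 -0.19580736  0.08      ]
 [ 0.48711758  0.16014441  0.08      ]]
```

>>> drive_tool(rows=[{"travel": [0.022,-0.03,0],"roll": 0,"jaw": 1},{"travel": [0.022,-0.03,0.035],"roll": 0,"jaw": 1},{"travel": [0.022,-0.03,0.06],"roll": 0,"jaw": 1},{"travel": [0.022,-0.03,0.08],"roll": 0,"jaw": 1},{"travel": [0.022,-0.03,0.1],"roll": 0,"jaw": 1},{"travel": [0.022,-0.03,0.12],"roll": 0,"jaw": 1},{"travel": [0.022,-0.03,0.14],"roll": 0,"jaw": 1},{"travel": [0.022,-0.03,0.14],"roll": 0,"jaw": 1}])

```text
clock: 2.75
tool_pos: [0.5727, -0.0145, 0.103]
tool_rot: [-3.141, -0.035, 0.011]
contact_force: [-1.7, -1.1, -0.6]
finger_gap: 0.999
gripper_force: 0.0
```

>>> drive_tool(rows=[{"travel": [0,0,0],"roll": 0,"jaw": 0.5},{"travel": [0,0,0],"roll": 0,"jaw": 0.5},{"travel": [0,0,0],"roll": 0,"jaw": 0.5},{"travel": [0,0,0],"roll": 0,"jaw": 0.5},{"travel": [0,0,0],"roll": 0,"jaw": 0.5},{"travel": [0,0,0],"roll": 0,"jaw": 0.5},{"travel": [0,0,0],"roll": 0,"jaw": 0.5},{"travel": [0,0,0],"roll": 0,"jaw": 0.5}], newtons=25)

```text
clock: 3.42
tool_pos: [0.5765, -0.014, 0.108]
tool_rot: [3.141, 0.035, 0.002]
contact_force: [-0.8, 0.1, 4.4]
finger_gap: 0.501
gripper_force: 2.6
```

```bash
python3 -c "
from h import *
go(.577,-.011,.105,1.3)
snap('scene','s2.png',(220,120,200,160),4)"
```

```text
pos [ 0.5765 -0.014   0.108 ] yaw 1.28 down [ 1.5e-03 -4.0e-04 -1.0e+00] travel [ 0.0005 -0.003   0.003 ] roll -0.0 F [-0.8  0.1  4.4] gap 0.501 t 3.4
```

View pics/s2.png

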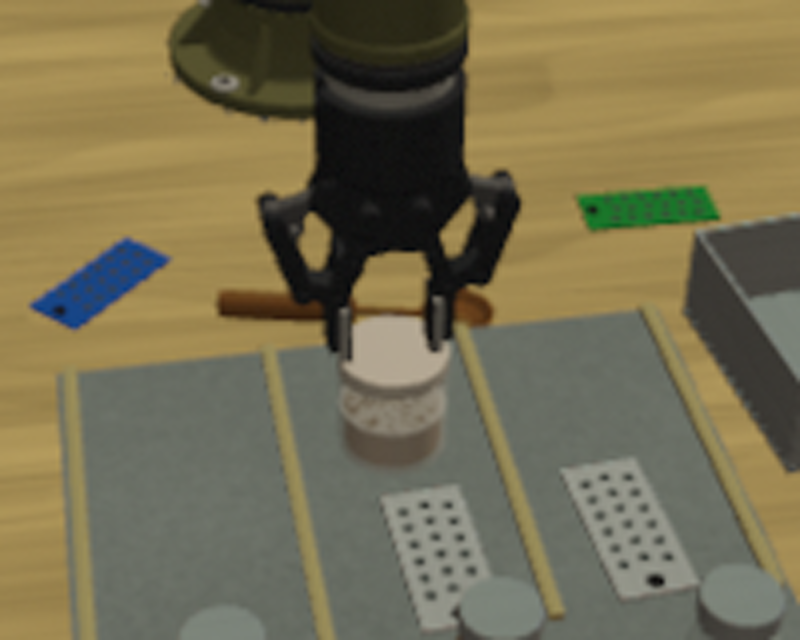

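```bash
python3 -c "
from h import *
for P in ([.5765,.007,.108],[.5765,-.035,.108],[.5765,.007,.127],[.5765,-.035,.127],[.5765,.007,.146],[.5765,-.035,.146],[.577,-.0108,.146],[.577,-.0108,.08],[.577,.019,.146],[.577,-.041,.146]):
  print(P,np.round((proj('scene',P)[0]-[220,120])*4), np.round(proj('top',P)[0]))
snap('top','t2.png',(270,110,100,75),8)
rect('top','tub_c',.146)
"
```

```text
[0.5765, 0.007, 0.108] [423. 397.] [310. 187.]
[0.5765, -0.035, 0.108] [349. 404.] [324. 186.]
[0.5765, 0.007, 0.127] [424. 371.] [309. 185.]
[0.5765, -0.035, 0.127] [348. 379.] [324. 184.]
[0.5765, 0.007, 0.146] [424. 345.] [309. 183.]
[0.5765, -0.035, 0.146] [348. 352.] [324. 182.]
[0.577, -0.0108, 0.146] [392. 348.] [316. 183.]
[0.577, -0.0108, 0.08] [391. 438.] [316. 189.]
[0.577, 0.019, 0.146] [446. 343.] [305. 184.]
[0.577, -0.041, 0.146] [337. 354.] [327. 182.]
tub_c top conf 0.64 box [153.4, 162.9, 77.8, 55.8] rect c [584.8 330.8] sz [149.1 164.7] ang 21.2 px (192, 189)
```

View pics/t2.png

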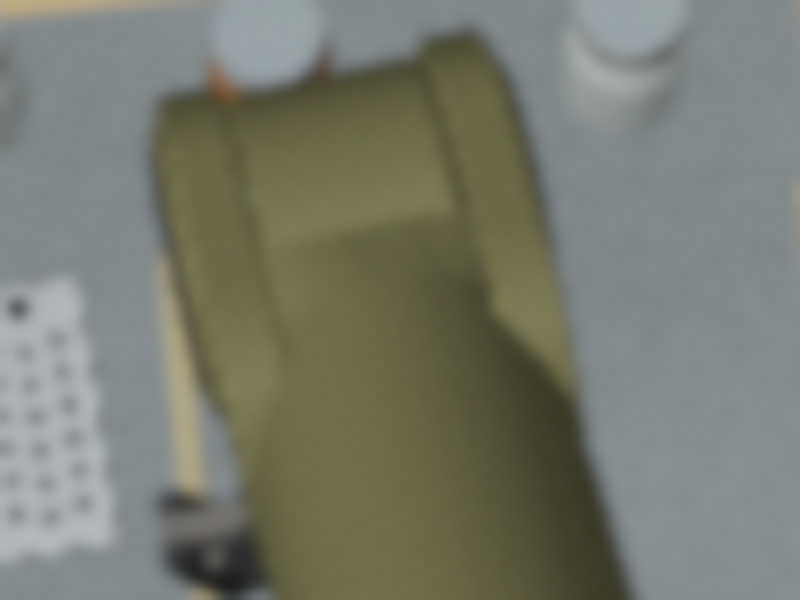

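```bash
python3 -c "
from h import *
print(proj('scene',[[.222,-.611,.195],[.222,-.611,.208]])*1.25, proj('top',[[.222,-.611,.195]])*1.25)
s=env.sense(); print(s['q'],s['tool_pos'],s['contact_force'],s['finger_gap'],s['gripper_force'])
im=snap('scene','s3.png',(270,160,80,80),8)
"
```

```text
[[ 81.85060916 158.59575637]
 [ 79.63261149 152.95726747]] [[706.86243687 370.14196827]]
[ 0.48147533  0.27448211 -0.58390899  1.73251517  0.162806    1.18162966
 -1.6954868 ] [ 0.57653399 -0.01402287  0.10803693] [-0.93390026 -0.34061779  6.33507196] 0.500664197918987 2.872025718627924
```

View pics/s3.png

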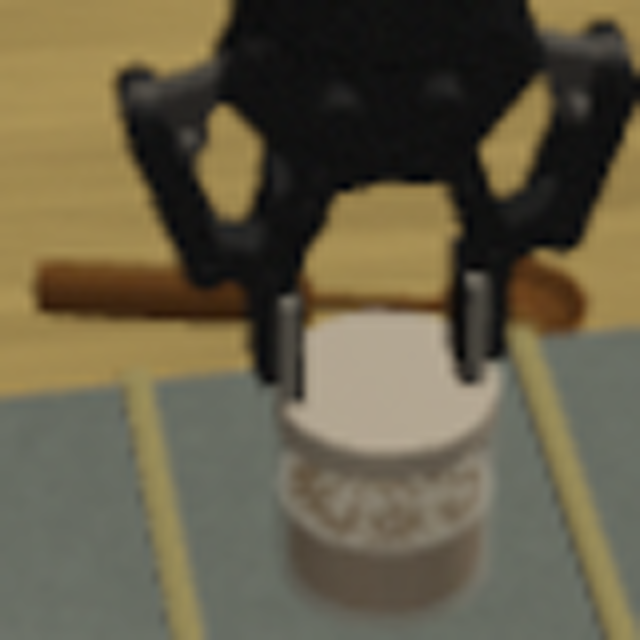

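The crop shows the finger pads ending at about (290,395) and (470,380), over the white lid rather than beside the tub. That disagrees with the reported TCP height. I triangulate the gripper in the start pictures to see why.

```bash
python3 - <<'E'
from h import *
for z in(.17,.195,.208,.23,.245,.27):
    print(z,"scene tips",np.round(back("scene",np.array([[45,139],[98,124]])/1.25,z)[:,:2],3).tolist(),"top",np.round(back("top",np.array([[699,384],[710,390]])/1.25,z)[:,:2],3).tolist())
im=cv2.imread("pics/top0.png")[340:410,660:800]; b=cv2.imread("pics/scene0.png")[60:160,0:140]
cv2.imwrite("pics/c.png",np.vstack([cv2.resize(im,None,fx=5,fy=5,interpolation=2),cv2.resize(b,(700,500),interpolation=2)[:245*1]]) if 0 else np.vstack([cv2.resize(im,(560,280),interpolation=2),cv2.resize(b,(560,320),interpolation=2)]))
E
```

```text
0.17 scene tips [[0.069, -0.738], [0.008, -0.639]] top [[0.196, -0.602], [0.182, -0.622]]
0.195 scene tips [[0.121, -0.713], [0.063, -0.618]] top [[0.196, -0.59], [0.183, -0.61]]
0.208 scene tips [[0.148, -0.7], [0.091, -0.607]] top [[0.197, -0.584], [0.184, -0.604]]
0.23 scene tips [[0.194, -0.678], [0.139, -0.588]] top [[0.198, -0.574], [0.185, -0.593]]
0.245 scene tips [[0.225, -0.663], [0.172, -0.576]] top [[0.198, -0.567], [0.185, -0.586]]
0.27 scene tips [[0.277, -0.638], [0.226, -0.555]] top [[0.199, -0.555], [0.186, -0.574]]
```

View pics/c.png

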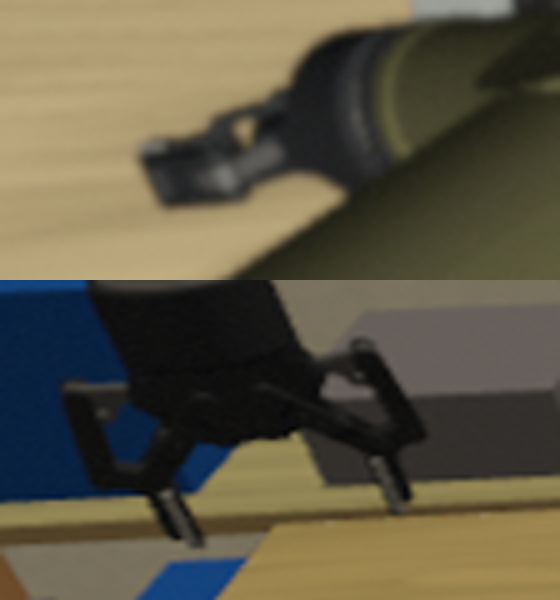

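The crop shows the start-pose fingertips at scene (49,143) and (100,131), and at top (699,385). Triangulated, they stand at z≈0.245 instead of 0.208, so the real fingertips are about 35–38 mm above the reported TCP. The fingers now rest on the lid, so I will open, rise, and descend further while watching the force.

>>> drive_tool(rows=[{"travel": [0,-0.003,-0.012],"roll": 0,"jaw": 1},{"travel": [0,-0.003,-0.012],"roll": 0,"jaw": 1},{"travel": [0,-0.003,-0.012],"roll": 0,"jaw": 1},{"travel": [0,-0.003,-0.012],"roll": 0,"jaw": 1},{"travel": [0,-0.003,-0.012],"roll": 0,"jaw": 1},{"travel": [0,-0.003,-0.012],"roll": 0,"jaw": 1},{"travel": [0,-0.003,0.0],"roll": 0,"jaw": 1},{"travel": [0,-0.003,0.01],"roll": 0,"jaw": 1}])

```text
clock: 4.28
tool_pos: [0.5759, -0.0111, 0.0962]
tool_rot: [3.141, 0.035, 0.001]
contact_force: [-0.4, -0.3, -0.5]
finger_gap: 1.0
gripper_force: 0.0
```

>>> drive_tool(rows=[{"travel": [0,0,0.004],"roll": 0,"jaw": 1},{"travel": [0,0,0.008],"roll": 0,"jaw": 1},{"travel": [0,0,0.012],"roll": 0,"jaw": 1},{"travel": [0,0,0.016],"roll": 0,"jaw": 1},{"travel": [0,0,0.02],"roll": 0,"jaw": 1},{"travel": [0,0,0.024],"roll": 0,"jaw": 1},{"travel": [0,0,0.028],"roll": 0,"jaw": 1},{"travel": [0,0,0.028],"roll": 0,"jaw": 1}])

```text
clock: 4.95
tool_pos: [0.5753, -0.011, 0.0682]
tool_rot: [-3.141, -0.035, 0.002]
contact_force: [-0.1, -0.3, 0.3]
finger_gap: 0.999
gripper_force: 0.0
```

>>> drive_tool(rows=[{"travel": [0,0,0],"roll": 0,"jaw": 0.5},{"travel": [0,0,0],"roll": 0,"jaw": 0.5},{"travel": [0,0,0],"roll": 0,"jaw": 0.5},{"travel": [0,0,0],"roll": 0,"jaw": 0.5},{"travel": [0,0,0],"roll": 0,"jaw": 0.5},{"travel": [0,0,0],"roll": 0,"jaw": 0.5},{"travel": [0,0,0],"roll": 0,"jaw": 0.5},{"travel": [0,0,0],"roll": 0,"jaw": 0.5}], newtons=25)

```text
clock: 5.62
tool_pos: [0.5764, -0.0113, 0.0696]
tool_rot: [3.141, 0.035, 0.002]
contact_force: [0.7, -0.9, 3.2]
finger_gap: 0.715
gripper_force: 27.8
```

```bash
python3 -c "
from h import *
go(.577,-.011,.068,1.3); s=env.sense(); print(s['gripper_force'])"
```

```text
pos [ 0.5764 -0.0113  0.0696] yaw 1.27 down [ 1.1e-03 -6.0e-04 -1.0e+00] travel [ 0.0006 -0.0003  0.0016] roll -0.0 F [ 0.7 -0.9  3.2] gap 0.715 t 5.6
27.754406332969666
```

>>> drive_tool(rows=[{"travel": [0,0,-0.015],"roll": 0,"jaw": 0.5},{"travel": [0,0,-0.03],"roll": 0,"jaw": 0.5},{"travel": [0,0.03,-0.03],"roll": 0,"jaw": 0.5},{"travel": [0,0.06,-0.03],"roll": 0,"jaw": 0.5},{"travel": [0,0.09,-0.03],"roll": 0,"jaw": 0.5},{"travel": [0,0.12,-0.03],"roll": 0,"jaw": 0.5},{"travel": [0,0.12,-0.03],"roll": 0,"jaw": 0.5},{"travel": [0,0.12,-0.02],"roll": 0,"jaw": 0.5}])

```text
clock: 6.28
tool_pos: [0.5789, -0.1335, 0.0894]
tool_rot: [3.141, 0.028, 0.002]
contact_force: [0.3, 1.1, -1.9]
finger_gap: 0.719
gripper_force: 28.3
```

>>> drive_tool(rows=[{"travel": [0,0,0.01],"roll": 0,"jaw": 0.5},{"travel": [0,0,0.017],"roll": 0,"jaw": 0.5},{"travel": [0,0,0.019],"roll": 0,"jaw": 0.5},{"travel": [0,0,0.019],"roll": 0,"jaw": 0.5},{"travel": [0,0,0.019],"roll": 0,"jaw": 0.9},{"travel": [0,0,0.019],"roll": 0,"jaw": 0.9},{"travel": [0,0,0.019],"roll": 0,"jaw": 0.9},{"travel": [0,0,0.019],"roll": 0,"jaw": 0.9}])

```text
clock: 6.95
tool_pos: [0.5786, -0.1306, 0.0699]
tool_rot: [3.141, 0.036, 0.0]
contact_force: [-0.1, 0.0, -0.4]
finger_gap: 0.896
gripper_force: 0.0
```

>>> drive_tool(rows=[{"travel": [0,0,-0.03],"roll": 0,"jaw": 1},{"travel": [0,0,-0.06],"roll": 0,"jaw": 1},{"travel": [0,0,-0.1],"roll": 0,"jaw": 1},{"travel": [0,-0.03,-0.1],"roll": 0,"jaw": 0},{"travel": [0,-0.06,-0.1],"roll": 0,"jaw": 0},{"travel": [0,-0.1,-0.1],"roll": 0,"jaw": 0},{"travel": [0,-0.13,-0.1],"roll": 0,"jaw": 0},{"travel": [0,-0.13,-0.1],"roll": 0,"jaw": 0}])

```text
clock: 7.62
tool_pos: [0.5751, 0.0087, 0.1708]
tool_rot: [-3.137, -0.053, -0.002]
contact_force: [1.0, 1.4, 0.5]
finger_gap: 0.297
gripper_force: 0.0
```

```bash
python3 -c "
from h import *
go(.71,.002,.12,4); snap('scene','s4.png',(200,90,250,190),3)"
```

```text
pos [0.5751 0.0087 0.1708] yaw 1.93 down [ 0.0012  0.0043 -1.    ] travel [0.1345 0.0114 0.051 ] roll -2.1 F [1.  1.4 0.5] gap 0.297 t 7.6
```

View pics/s4.png

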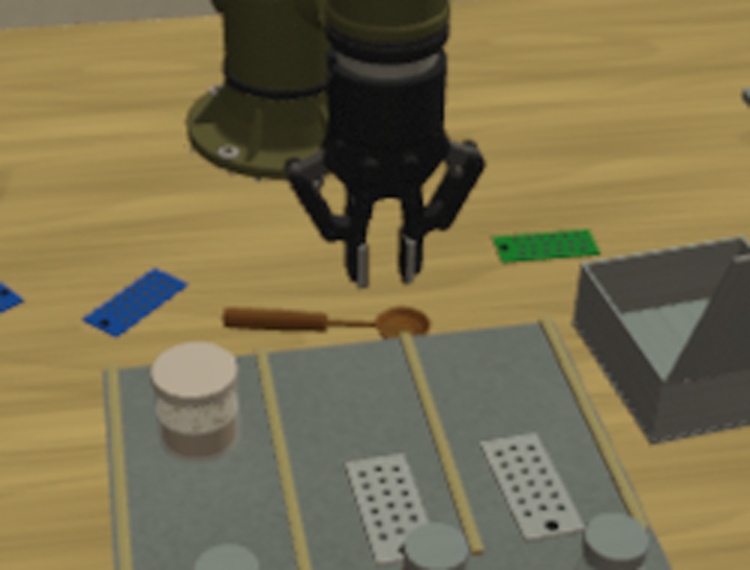

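The tub stands upright in the right bay at (197,395). Both plates are undisturbed. The fingertips at (362,283) and (408,278) are in free air.

```bash
python3 -c "
from h import *
t=np.array([[362,285],[408,280]])/3+[200,90]
for z in (.19,.2,.205,.21,.215,.22): print(z,back('scene',t,z).round(4).tolist())
go(.693,.002,.13,1.3)"
```

```text
0.19 [[0.5563, -0.0021, 0.19], [0.5552, 0.0318, 0.19]]
0.2 [[0.5695, -0.0043, 0.2], [0.5684, 0.029, 0.2]]
0.205 [[0.5761, -0.0054, 0.205], [0.575, 0.0276, 0.205]]
0.21 [[0.5827, -0.0065, 0.21], [0.5816, 0.0262, 0.21]]
0.215 [[0.5893, -0.0076, 0.215], [0.5882, 0.0249, 0.215]]
0.22 [[0.5959, -0.0087, 0.22], [0.5949, 0.0235, 0.22]]
pos [0.5755 0.0043 0.1706] yaw 1.74 down [ 9.0e-04  1.5e-03 -1.0e+00] travel [0.1174 0.0059 0.0407] roll 0.4 F [ 0.2 -0.6 -1.2] gap 0.203 t 7.7
```

>>> drive_tool(rows=[{"travel": [0.03,0.002,0.01],"roll": 0.4,"jaw": 0},{"travel": [0.06,0.004,0.03],"roll": 0.4,"jaw": 0},{"travel": [0.09,0.006,0.05],"roll": 0.4,"jaw": 0},{"travel": [0.117,0.006,0.065],"roll": 0.4,"jaw": 0},{"travel": [0.117,0.006,0.08],"roll": 0.4,"jaw": 0},{"travel": [0.117,0.006,0.09],"roll": 0.4,"jaw": 0},{"travel": [0.117,0.006,0.1],"roll": 0.4,"jaw": 0},{"travel": [0.117,0.006,0.1],"roll": 0.4,"jaw": 0}])

```text
clock: 8.33
tool_pos: [0.6908, -0.0053, 0.0677]
tool_rot: [3.141, 0.024, -0.006]
contact_force: [-0.4, -0.4, -0.6]
finger_gap: -0.001
gripper_force: 0.0
```

```bash
python3 -c "
from h import *
go(.693,.002,.045,1.3)"
```

```text
pos [ 0.6908 -0.0053  0.0677] yaw 0.86 down [-3.9e-03 -6.0e-04 -1.0e+00] travel [ 0.0024 -0.0072  0.0227] roll -0.4 F [-0.4 -0.4 -0.6] gap -0.001 t 8.3
```

>>> drive_tool(rows=[{"travel": [0.002,-0.005,0],"roll": 0,"jaw": 0},{"travel": [0.002,-0.005,0.002],"roll": 0,"jaw": 0},{"travel": [0.002,-0.005,0.004],"roll": 0,"jaw": 0},{"travel": [0.002,-0.005,0.006],"roll": 0,"jaw": 0},{"travel": [0.002,-0.005,0.008],"roll": 0,"jaw": 0},{"travel": [0.002,-0.005,0.01],"roll": 0,"jaw": 0},{"travel": [0.002,-0.005,0.012],"roll": 0,"jaw": 0},{"travel": [0.002,-0.005,0.012],"roll": 0,"jaw": 0}])

```text
clock: 9.0
tool_pos: [0.6943, 0.0005, 0.0575]
tool_rot: [3.141, 0.024, -0.001]
contact_force: [0.3, 0.2, 0.1]
finger_gap: 0.001
gripper_force: 0.0
```

```bash
python3 -c "
from h import *
go(.693,.002,.045,1.3)"
```

```text
pos [6.943e-01 5.000e-04 5.750e-02] yaw 0.88 down [-9.e-04 -2.e-04 -1.e+00] travel [-0.0012 -0.0015  0.0125] roll -0.4 F [0.3 0.2 0.1] gap 0.001 t 9.0
```

Not touching yet; I keep stepping down.

>>> drive_tool(rows=[{"travel": [0,-0.001,0.001],"roll": 0,"jaw": 0},{"travel": [0,-0.001,0.002],"roll": 0,"jaw": 0},{"travel": [0,-0.001,0.003],"roll": 0,"jaw": 0},{"travel": [0,-0.001,0.004],"roll": 0,"jaw": 0},{"travel": [0,-0.001,0.005],"roll": 0,"jaw": 0},{"travel": [0,-0.001,0.006],"roll": 0,"jaw": 0},{"travel": [0,-0.001,0.007],"roll": 0,"jaw": 0},{"travel": [0,-0.001,0.007],"roll": 0,"jaw": 0}])

```text
clock: 9.67
tool_pos: [0.6944, 0.0016, 0.0507]
tool_rot: [3.141, 0.024, -0.001]
contact_force: [0.6, -0.0, -0.5]
finger_gap: 0.001
gripper_force: 0.0
```

>>> drive_tool(rows=[{"travel": [0,0,0.001],"roll": 0,"jaw": 0},{"travel": [0,0,0.001],"roll": 0,"jaw": 0},{"travel": [0,0,0.001],"roll": 0,"jaw": 0},{"travel": [0,0,0.002],"roll": 0,"jaw": 0},{"travel": [0,0,0.002],"roll": 0,"jaw": 0},{"travel": [0,0,0.002],"roll": 0,"jaw": 0},{"travel": [0,0,0.002],"roll": 0,"jaw": 0},{"travel": [0,0,0.002],"roll": 0,"jaw": 0}])

```text
clock: 10.33
tool_pos: [0.6946, 0.0017, 0.0491]
tool_rot: [3.141, 0.024, 0.0]
contact_force: [-0.4, 0.4, -0.2]
finger_gap: -0.0
gripper_force: 0.0
```

>>> drive_tool(rows=[{"travel": [0,0,0.001],"roll": 0,"jaw": 0},{"travel": [0,0,0.001],"roll": 0,"jaw": 0},{"travel": [0,0,0.002],"roll": 0,"jaw": 0},{"travel": [0,0,0.002],"roll": 0,"jaw": 0},{"travel": [0,0,0.003],"roll": 0,"jaw": 0},{"travel": [0,0,0.003],"roll": 0,"jaw": 0},{"travel": [0,0,0.003],"roll": 0,"jaw": 0},{"travel": [0,0,0.003],"roll": 0,"jaw": 0}])

```text
clock: 11.0
tool_pos: [0.6948, 0.0017, 0.047]
tool_rot: [3.141, 0.024, 0.001]
contact_force: [-2.4, -0.6, 5.3]
finger_gap: 0.003
gripper_force: 2.7
```

>>> drive_tool(rows=[{"travel": [0,0,0.001],"roll": 0,"jaw": 0},{"travel": [0,0,0.001],"roll": 0,"jaw": 0},{"travel": [0,0,0.002],"roll": 0,"jaw": 0},{"travel": [0,0,0.002],"roll": 0,"jaw": 0},{"travel": [0,0,0.002],"roll": 0,"jaw": 0},{"travel": [0,0,0.002],"roll": 0,"jaw": 0},{"travel": [0,0,0.002],"roll": 0,"jaw": 0},{"travel": [0,0,0.002],"roll": 0,"jaw": 0}])

```text
clock: 11.67
tool_pos: [0.6953, 0.0017, 0.0469]
tool_rot: [3.141, 0.024, 0.003]
contact_force: [-4.1, -0.9, 13.4]
finger_gap: -0.002
gripper_force: 6.4
```

>>> drive_tool(rows=[{"travel": [-0.01,0,0],"roll": 0,"jaw": 0},{"travel": [-0.02,0,0],"roll": 0,"jaw": 0},{"travel": [-0.03,0,0],"roll": 0,"jaw": 0},{"travel": [-0.04,0,0],"roll": 0,"jaw": 0},{"travel": [-0.05,0,0],"roll": 0,"jaw": 0},{"travel": [-0.06,0,0],"roll": 0,"jaw": 0},{"travel": [-0.07,0,0],"roll": 0,"jaw": 0},{"travel": [-0.08,0,0],"roll": 0,"jaw": 0}])

```text
clock: 12.33
tool_pos: [0.6181, 0.0007, 0.0469]
tool_rot: [3.141, 0.024, 0.013]
contact_force: [2.6, 0.6, 8.4]
finger_gap: 0.004
gripper_force: 4.3
```

```bash
cat >> h.py <<'E'
def plates(n):
    """bright plate blobs on the lining via white threshold; prints rect in world at z .083"""
    im=env.capture(n); rect(n,"plate_a_c",.083)
E
python3 -c "
from h import *
go(.515,.0,.045,1.3); plates('scene'); snap('scene','s5.png',(220,150,200,150),4)"
```

```text
pos [0.6181 0.0007 0.0469] yaw 0.89 down [ 0.0084  0.     -1.    ] travel [-0.1031 -0.0009  0.0011] roll -0.4 F [2.6 0.6 8.4] gap 0.004 t 12.3
plate_a_c scene conf 0.90 box [170.7, 184.1, 35.5, 20.4] rect c [ 399.4 -311.5] sz [41.2 89. ] ang 37.5 px (188, 193)
plate_a_c scene conf 0.53 box [311.5, 232.2, 26.4, 18.2] rect c [611.3   0. ] sz [71.6 44.5] ang 4.5 px (324, 241)
```

View pics/s5.png

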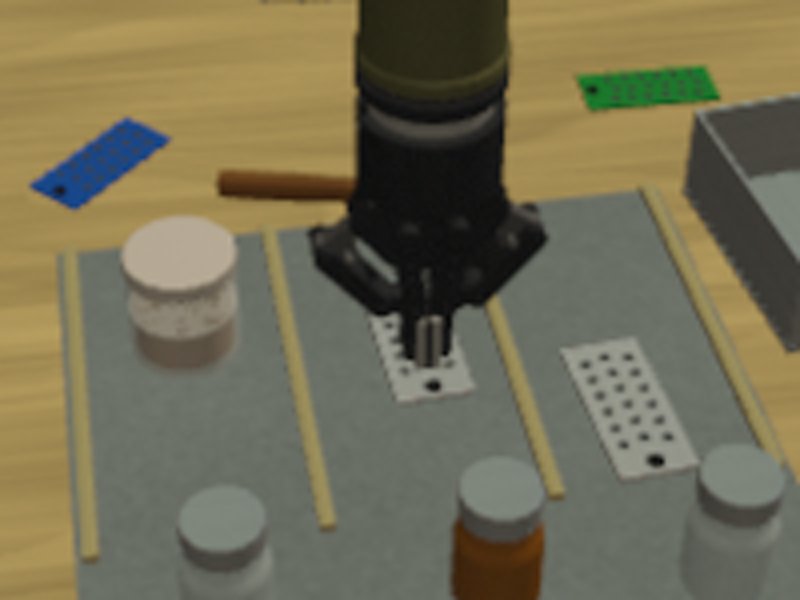

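The plate is being carried along under the fingertip, with its back edge at crop (397,403)–(474,390). So the press-and-drag works, and I continue another 0.1 m.

>>> drive_tool(rows=[{"travel": [-0.012,0,0],"roll": 0,"jaw": 0},{"travel": [-0.024,0,0],"roll": 0,"jaw": 0},{"travel": [-0.036,0,0],"roll": 0,"jaw": 0},{"travel": [-0.048,0,0],"roll": 0,"jaw": 0},{"travel": [-0.06,0,0],"roll": 0,"jaw": 0},{"travel": [-0.072,0,0],"roll": 0,"jaw": 0},{"travel": [-0.084,0,0],"roll": 0,"jaw": 0},{"travel": [-0.096,0,0],"roll": 0,"jaw": 0}])

```text
clock: 13.15
tool_pos: [0.5225, -0.0008, 0.0469]
tool_rot: [3.141, 0.024, 0.014]
contact_force: [3.2, 0.3, 9.6]
finger_gap: -0.001
gripper_force: 4.9
```

>>> drive_tool(rows=[{"travel": [0,0,0],"roll": 0,"jaw": 0},{"travel": [0,0,0],"roll": 0,"jaw": 0},{"travel": [0,0,-0.01],"roll": 0,"jaw": 0},{"travel": [0,0,-0.03],"roll": 0,"jaw": 0},{"travel": [0,0,-0.06],"roll": 0,"jaw": 0},{"travel": [0,0,-0.09],"roll": 0,"jaw": 0},{"travel": [0,0,-0.12],"roll": 0,"jaw": 0},{"travel": [0,0,-0.12],"roll": 0,"jaw": 0.7}])

```text
clock: 13.82
tool_pos: [0.5226, -0.0007, 0.1703]
tool_rot: [3.14, 0.025, 0.016]
contact_force: [1.1, 0.2, 0.5]
finger_gap: 0.124
gripper_force: 0.0
```

```bash
python3 -c "
from h import *
plates('scene'); go(.462,.0,.12,1.3); snap('scene','s6.png',(220,150,200,150),4)"
```

```text
plate_a_c scene conf 0.79 box [305.1, 194.4, 25.7, 24.4] rect c [500.7  -2.7] sz [106.5  47. ] ang 6.3 px (316, 207)
plate_a_c scene conf 0.58 box [170.9, 184.8, 33.7, 20.1] rect c [ 402.6 -310.9] sz [39.9 90.6] ang 35.7 px (187, 194)
plate_a_c scene conf 0.20 box [274.7, 191.4, 65.8, 10.6] rect c [457.  -18.4] sz [166.6  36. ] ang 81.6 px (306, 196)
pos [ 0.5195 -0.0011  0.1653] yaw 0.88 down [ 2.7e-03 -7.0e-04 -1.0e+00] travel [-0.0576 -0.002   0.0451] roll -0.4 F [-0.7  1.  -0.9] gap 0.304 t 13.9
```

View pics/s6.png

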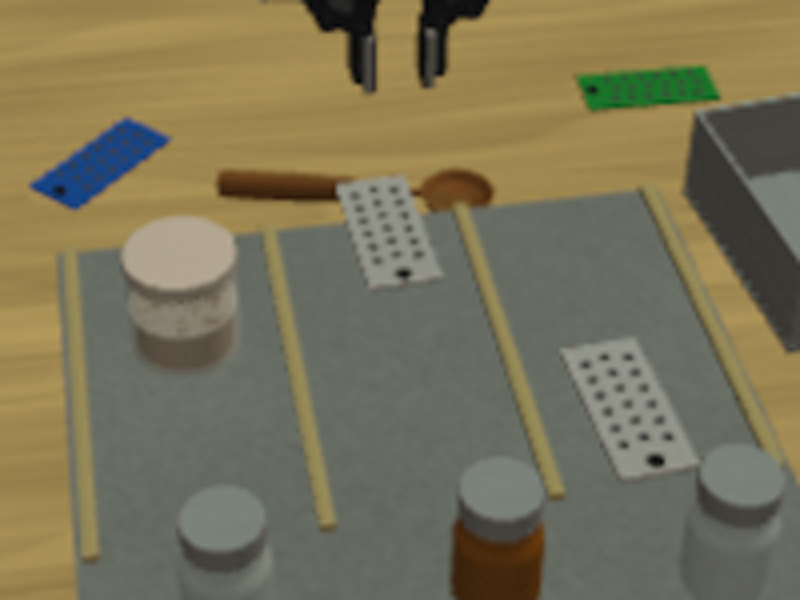

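The middle plate now sticks out over the front edge by about 38 mm, with corners at crop (338,186), (405,177), (441,276) and (371,287). I go to grip it there.

>>> drive_tool(rows=[{"travel": [-0.02,0.002,0.02],"roll": -3.6,"jaw": 0.75},{"travel": [-0.04,0.004,0.04],"roll": -3.6,"jaw": 0.75},{"travel": [-0.058,0.004,0.06],"roll": -3.6,"jaw": 0.75},{"travel": [-0.058,0.004,0.08],"roll": -3.6,"jaw": 0.75},{"travel": [-0.058,0.004,0.09],"roll": -3.6,"jaw": 0.75},{"travel": [-0.058,0.004,0.09],"roll": -3.6,"jaw": 0.75},{"travel": [-0.058,0.004,0.09],"roll": -3.6,"jaw": 0.75},{"travel": [-0.058,0.004,0.09],"roll": -3.6,"jaw": 0.75}])

```text
clock: 14.63
tool_pos: [0.4617, -0.0057, 0.0747]
tool_rot: [-3.139, -0.123, -0.002]
contact_force: [0.1, -0.6, -0.2]
finger_gap: 0.753
gripper_force: 0.0
```

```bash
python3 -c "
from h import *
go(.463,-.0055,.03,4.5)"
```

```text
pos [ 0.4617 -0.0057  0.0747] yaw 4.50 down [ 1.e-03  5.e-04 -1.e+00] travel [ 0.0012 -0.0001  0.0447] roll 0.0 F [ 0.1 -0.6 -0.2] gap 0.753 t 14.6
```

>>> drive_tool(rows=[{"travel": [0.001,0,0.015],"roll": 0,"jaw": 0.75},{"travel": [0.001,0,0.03],"roll": 0,"jaw": 0.75},{"travel": [0.001,0,0.045],"roll": 0,"jaw": 0.75},{"travel": [0.001,0,0.045],"roll": 0,"jaw": 0.75},{"travel": [0.001,0,0.045],"roll": 0,"jaw": 0.3},{"travel": [0.001,0,0.045],"roll": 0,"jaw": 0.3},{"travel": [0.001,0,0.045],"roll": 0,"jaw": 0.3},{"travel": [0.001,0,0.045],"roll": 0,"jaw": 0.3}], newtons=60)

```text
clock: 15.3
tool_pos: [0.463, -0.0058, 0.0304]
tool_rot: [3.139, 0.123, 0.004]
contact_force: [-0.7, 0.8, 1.7]
finger_gap: 0.49
gripper_force: 60.3
```

>>> drive_tool(rows=[{"travel": [0,0,0],"roll": 0,"jaw": 0.3},{"travel": [0,0,0],"roll": 0,"jaw": 0.3},{"travel": [0,0,-0.005],"roll": 0,"jaw": 0.3},{"travel": [0,0,-0.01],"roll": 0,"jaw": 0.3},{"travel": [0,0,-0.02],"roll": 0,"jaw": 0.3},{"travel": [0,0,-0.04],"roll": 0,"jaw": 0.3},{"travel": [0,0,-0.06],"roll": 0,"jaw": 0.3},{"travel": [0,0,-0.08],"roll": 0,"jaw": 0.3}])

```text
clock: 15.97
tool_pos: [0.4612, -0.0058, 0.1103]
tool_rot: [-3.139, -0.123, 0.001]
contact_force: [-0.7, 0.6, -0.9]
finger_gap: 0.485
gripper_force: 60.9
```

```bash
python3 -c "
from h import *
plates('scene'); go(.43,.27,.11,6.8)"
```

```text
plate_a_c scene conf 0.83 box [304.6, 169.2, 25.5, 25.6] rect c [391.7  12.7] sz [116.8  51.9] ang 5.7 px (316, 180)
plate_a_c scene conf 0.73 box [169.4, 185.2, 34.6, 16.9] rect c [ 401.5 -312.4] sz [40.6 86.6] ang 36.8 px (187, 193)
pos [ 0.4643 -0.006   0.1127] yaw 4.48 down [ 0.0062 -0.0014 -1.    ] travel [-0.0126 -0.2778  0.0021] roll -2.3 F [ 0.4 -0.  -1.3] gap 0.487 t 16.1
```

>>> drive_tool(rows=[{"travel": [-0.002,-0.036,0],"roll": -2.3,"jaw": 0.3},{"travel": [-0.004,-0.075,0],"roll": -2.3,"jaw": 0.3},{"travel": [-0.006,-0.115,0],"roll": -2.3,"jaw": 0.3},{"travel": [-0.008,-0.155,0],"roll": -2.3,"jaw": 0.3},{"travel": [-0.01,-0.195,0],"roll": -2.3,"jaw": 0.3},{"travel": [-0.012,-0.235,0],"roll": -2.3,"jaw": 0.3},{"travel": [-0.0135,-0.275,0],"roll": -2.3,"jaw": 0.3},{"travel": [-0.0135,-0.293,0],"roll": -2.3,"jaw": 0.3}])

```text
clock: 16.73
tool_pos: [0.4227, 0.2908, 0.1091]
tool_rot: [-3.132, -0.195, 0.001]
contact_force: [0.4, 1.4, 0.2]
finger_gap: 0.49
gripper_force: 61.0
```

```bash
python3 -c "
from h import *
go(.426,.2857,-.029,6.8); snap('scene','s7.png',(370,90,200,150),4); plates('scene');rect('scene','caddy_in',.07);env.capture('top'); rect('top','caddy_lid',.07)"
```

```text
pos [0.4227 0.2908 0.1091] yaw 7.12 down [-0.001   0.0031 -1.    ] travel [0.0028 0.006  0.138 ] roll 0.3 F [0.4 1.4 0.2] gap 0.490 t 16.7
plate_a_c scene conf 0.79 box [169.7, 184.3, 36.6, 22.9] rect c [ 402.7 -312.8] sz [38.3 87.4] ang 36.4 px (186, 194)
plate_a_c scene conf 0.72 box [391.4, 258.1, 24.1, 42.0] rect c [753.3 135.1] sz [ 45.5 111.6] ang 63.6 px (402, 280)
plate_a_c scene conf 0.68 box [423.0, 148.4, 27.9, 24.8] rect c [350.3 352.4] sz [115.4  53.2] ang 6.8 px (437, 161)
caddy_in scene conf 0.83 box [394.8, 165.3, 115.7, 73.7] rect c [489.3 376.1] sz [235.6 372. ] ang 6.9 px (442, 198)
caddy_lid top conf 0.73 box [156.3, 165.9, 74.5, 44.0] rect c [603.7 349.7] sz [160.3 172.1] ang 23.2 px (193, 188)
caddy_lid top conf 0.21 box [256.7, 107.2, 18.7, 24.7] rect c [808.  126.3] sz [69.2 42.4] ang 14.3 px (264, 118)
```

View pics/s7.png

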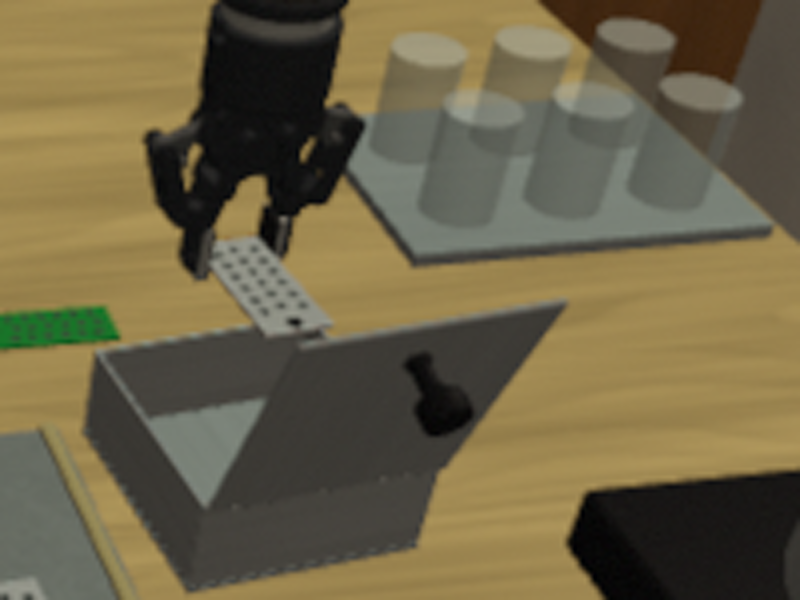

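The plate hangs level in the gripper at crop (268,285), above the caddy. The caddy rim corners are at (98,353) front-right and (205,512) back-right. I cross-check the caddy position from these.

```bash
python3 -c "
from h import *
c=back('scene',np.array([[98,353],[205,512],[440,470]])/4.+[370,90],.07)[:,:2]; print(c)
R=lambda t:np.array([[np.cos(t),-np.sin(t)],[np.sin(t),np.cos(t)]])
r=R(np.radians(6.8))
for p,m in zip(c,[[-.084,-.08],[.084,-.08],[.084,.08]]): print('origin est',p-r@np.array(m))
go(.426,.2857,-.029,6.8)"
```

```text
[[0.39707608 0.22281581]
 [0.56225722 0.24038895]
 [0.5455859  0.39545202]]
origin est [0.47101287 0.31219898]
origin est [0.4693758  0.30988026]
origin est [0.47164912 0.30606885]
pos [0.4255 0.2832 0.1084] yaw 6.66 down [-9.0e-04 -1.7e-03 -1.0e+00] travel [ 0.0009 -0.0026  0.1374] roll -0.1 F [-0.4  0.2 -0.7] gap 0.485 t 17.0
```

>>> drive_tool(rows=[{"travel": [0.006,-0.005,0.01],"roll": 0,"jaw": 0.3},{"travel": [0.006,-0.005,0.03],"roll": 0,"jaw": 0.3},{"travel": [0.006,-0.005,0.05],"roll": 0,"jaw": 0.3},{"travel": [0.006,-0.005,0.07],"roll": 0,"jaw": 0.3},{"travel": [0.006,-0.005,0.085],"roll": 0,"jaw": 0.3},{"travel": [0.006,-0.005,0.1],"roll": 0,"jaw": 0.3},{"travel": [0.006,-0.005,0.105],"roll": 0,"jaw": 0.3},{"travel": [0.006,-0.005,0.105],"roll": 0,"jaw": 0.3}])

```text
clock: 17.7
tool_pos: [0.4303, 0.2886, 0.0027]
tool_rot: [3.134, 0.182, -0.004]
contact_force: [-0.7, -0.8, -2.2]
finger_gap: 0.488
gripper_force: 61.1
```

>>> drive_tool(rows=[{"travel": [0,0,0.004],"roll": 0,"jaw": 0.3},{"travel": [0,0,0.008],"roll": 0,"jaw": 0.3},{"travel": [0,0,0.012],"roll": 0,"jaw": 0.3},{"travel": [0,0,0.016],"roll": 0,"jaw": 0.3},{"travel": [0,0,0.02],"roll": 0,"jaw": 0.3},{"travel": [0,0,0.024],"roll": 0,"jaw": 0.3},{"travel": [0,0,0.028],"roll": 0,"jaw": 0.3},{"travel": [0,0,0.028],"roll": 0,"jaw": 0.3}])

```text
clock: 18.37
tool_pos: [0.4301, 0.2905, -0.0248]
tool_rot: [3.135, 0.186, -0.002]
contact_force: [-0.9, -0.1, -1.4]
finger_gap: 0.486
gripper_force: 61.1
```

>>> drive_tool(rows=[{"travel": [0,0,0.003],"roll": 0,"jaw": 0.3},{"travel": [0,0,0.003],"roll": 0,"jaw": 0.65},{"travel": [0,0,0.003],"roll": 0,"jaw": 0.65},{"travel": [0,0,0.003],"roll": 0,"jaw": 0.65},{"travel": [0,0,0.003],"roll": 0,"jaw": 0.65},{"travel": [0,0,-0.02],"roll": 0,"jaw": 0.65},{"travel": [0,0,-0.06],"roll": 0,"jaw": 0.65},{"travel": [0,0,-0.1],"roll": 0,"jaw": 0.65}])

```text
clock: 19.03
tool_pos: [0.4294, 0.2904, 0.0763]
tool_rot: [3.135, 0.187, -0.005]
contact_force: [1.0, 0.3, 0.3]
finger_gap: 0.652
gripper_force: 0.0
```

>>> drive_tool(rows=[{"travel": [0,0,-0.03],"roll": 0,"jaw": 0},{"travel": [0.04,0.03,-0.04],"roll": 2,"jaw": 0},{"travel": [0.08,0.06,-0.04],"roll": 2,"jaw": 0},{"travel": [0.11,0.09,-0.04],"roll": 2,"jaw": 0},{"travel": [0.14,0.12,-0.04],"roll": 2,"jaw": 0},{"travel": [0.17,0.15,-0.04],"roll": 2,"jaw": 0},{"travel": [0.2,0.18,-0.04],"roll": 2,"jaw": 0},{"travel": [0.23,0.2,-0.04],"roll": 2,"jaw": 0}])

```text
clock: 19.7
tool_pos: [0.6717, 0.124, 0.1162]
tool_rot: [3.137, 0.129, 0.0]
contact_force: [0.8, 0.3, 0.3]
finger_gap: -0.003
gripper_force: 0.0
```

```bash
python3 -c "
from h import *
plates('scene');go(.686,.106,.06,4.2);rect('scene','tub_c',.11); plates('top');go(.686,.106,.06,4.2)"
```

```text
plate_a_c scene conf 0.56 box [332.9, 265.0, 23.6, 41.8] rect c [745.3  14.8] sz [ 46.  106.9] ang 77.6 px (343, 284)
plate_a_c scene conf 0.54 box [168.3, 185.5, 35.3, 21.3] rect c [ 402.8 -312.4] sz [44.8 88.2] ang 39.1 px (186, 194)
pos [0.6757 0.1182 0.1141] yaw 4.13 down [ 0.0011 -0.0028 -1.    ] travel [0.0094 0.0128 0.0542] roll -0.1 F [-0.9 -0.7 -1. ] gap -0.003 t 19.8
tub_c scene conf 0.64 box [250.5, 203.3, 27.3, 44.0] rect c [ 569.5 -130.1] sz [ 63.6 132.4] ang 87.1 px (264, 223)
plate_a_c top conf 0.88 box [208.4, 220.8, 16.6, 37.2] rect c [454.9 279.2] sz [97.3 46. ] ang 5.8 px (216, 238)
plate_a_c top conf 0.70 box [418.3, 262.6, 31.5, 33.2] rect c [ 294.5 -312.2] sz [42.9 95.2] ang 36.9 px (433, 279)
plate_a_c top conf 0.68 box [297.5, 108.2, 15.8, 18.2] rect c [793.2   6.3] sz [44.3 69.2] ang 86.0 px (304, 118)
pos [0.6698 0.1277 0.1157] yaw 4.79 down [-0.0012  0.0012 -1.    ] travel [0.0144 0.023  0.0557] roll 0.6 F [-0.4  0.6  1. ] gap 0.001 t 19.9
```

>>> drive_tool(rows=[{"travel": [0.012,0.018,0.02],"roll": 0,"jaw": 0},{"travel": [0.012,0.018,0.035],"roll": 0,"jaw": 0},{"travel": [0.012,0.018,0.045],"roll": 0,"jaw": 0},{"travel": [0.012,0.018,0.05],"roll": 0,"jaw": 0},{"travel": [0.012,0.018,0.05],"roll": 0,"jaw": 0},{"travel": [0.012,0.018,0.05],"roll": 0,"jaw": 0},{"travel": [0.012,0.018,0.05],"roll": 0,"jaw": 0},{"travel": [0.012,0.018,0.05],"roll": 0,"jaw": 0}])

```text
clock: 20.62
tool_pos: [0.6841, 0.1107, 0.0672]
tool_rot: [-3.139, -0.132, -0.002]
contact_force: [0.5, -0.1, -0.5]
finger_gap: -0.001
gripper_force: 0.0
```

```bash
python3 -c "
from h import *
go(.683,.1055,.045,1.3)"
```

```text
pos [0.6841 0.1107 0.0672] yaw 4.82 down [ 1.5e-03  3.0e-04 -1.0e+00] travel [-0.0016  0.0051  0.0222] roll 3.5 F [ 0.5 -0.1 -0.5] gap -0.001 t 20.6
```

>>> drive_tool(rows=[{"travel": [-0.001,0.005,0.006],"roll": 0,"jaw": 0},{"travel": [-0.001,0.005,0.012],"roll": 0,"jaw": 0},{"travel": [-0.001,0.005,0.016],"roll": 0,"jaw": 0},{"travel": [-0.001,0.005,0.019],"roll": 0,"jaw": 0},{"travel": [-0.001,0.005,0.021],"roll": 0,"jaw": 0},{"travel": [-0.001,0.005,0.023],"roll": 0,"jaw": 0},{"travel": [-0.001,0.005,0.024],"roll": 0,"jaw": 0},{"travel": [-0.001,0.005,0.024],"roll": 0,"jaw": 0}])

```text
clock: 21.28
tool_pos: [0.6845, 0.1049, 0.0469]
tool_rot: [3.138, 0.13, 0.005]
contact_force: [-7.0, -3.8, 20.6]
finger_gap: -0.002
gripper_force: 10.5
```

>>> drive_tool(rows=[{"travel": [-0.01,-0.0005,-0.001],"roll": 0,"jaw": 0},{"travel": [-0.02,-0.001,-0.001],"roll": 0,"jaw": 0},{"travel": [-0.03,-0.002,-0.001],"roll": 0,"jaw": 0},{"travel": [-0.04,-0.0025,-0.001],"roll": 0,"jaw": 0},{"travel": [-0.05,-0.003,-0.001],"roll": 0,"jaw": 0},{"travel": [-0.06,-0.0035,-0.001],"roll": 0,"jaw": 0},{"travel": [-0.07,-0.004,-0.001],"roll": 0,"jaw": 0},{"travel": [-0.08,-0.005,-0.001],"roll": 0,"jaw": 0}])

```text
clock: 21.95
tool_pos: [0.6077, 0.104, 0.0469]
tool_rot: [-3.138, -0.13, -0.017]
contact_force: [5.0, -0.5, 12.7]
finger_gap: -0.001
gripper_force: 6.0
```

>>> drive_tool(rows=[{"travel": [-0.01,-0.0005,0],"roll": 0,"jaw": 0},{"travel": [-0.02,-0.001,0],"roll": 0,"jaw": 0},{"travel": [-0.03,-0.002,0],"roll": 0,"jaw": 0},{"travel": [-0.04,-0.0025,0],"roll": 0,"jaw": 0},{"travel": [-0.05,-0.003,0],"roll": 0,"jaw": 0},{"travel": [-0.06,-0.0035,0],"roll": 0,"jaw": 0},{"travel": [-0.07,-0.004,0],"roll": 0,"jaw": 0},{"travel": [-0.078,-0.005,0],"roll": 0,"jaw": 0}])

```text
clock: 22.62
tool_pos: [0.53, 0.1026, 0.0469]
tool_rot: [-3.138, -0.131, -0.018]
contact_force: [5.3, -0.4, 12.9]
finger_gap: 0.003
gripper_force: 6.6
```

```bash
python3 -c "
from h import *
go(.5,.1,.045,4.8); plates('scene')"
```

```text
pos [0.53   0.1026 0.0469] yaw 4.78 down [ 0.0114  0.0011 -0.9999] travel [-0.0302  0.0001  0.0016] roll -0.0 F [ 5.3 -0.4 12.9] gap 0.003 t 22.6
plate_a_c scene conf 0.92 box [172.3, 184.2, 33.8, 20.7] rect c [ 402.  -312.2] sz [43.3 88.9] ang 41.5 px (187, 194)
plate_a_c scene conf 0.50 box [412.4, 198.9, 15.2, 13.5] rect c [532.9 250.9] sz [51.5 36.4] ang 3.4 px (420, 204)
```

>>> drive_tool(rows=[{"travel": [-0.006,0,0],"roll": 0,"jaw": 0},{"travel": [-0.013,-0.001,0],"roll": 0,"jaw": 0},{"travel": [-0.013,-0.001,0],"roll": 0,"jaw": 0},{"travel": [-0.013,-0.001,-0.01],"roll": 0,"jaw": 0},{"travel": [-0.013,-0.001,-0.04],"roll": 0,"jaw": 0},{"travel": [-0.013,-0.001,-0.08],"roll": 0,"jaw": 0},{"travel": [-0.013,-0.001,-0.12],"roll": 0,"jaw": 0.75},{"travel": [-0.013,-0.001,-0.12],"roll": 0,"jaw": 0.75}])

```text
clock: 23.38
tool_pos: [0.5162, 0.1032, 0.1706]
tool_rot: [-3.139, -0.132, -0.018]
contact_force: [1.0, -0.1, 0.7]
finger_gap: 0.273
gripper_force: 0.0
```

```bash
python3 -c "
from h import *
plates('scene'); snap('scene','s8.png',(300,150,160,120),5);go(.46,.1,.075,4.8)"
```

```text
plate_a_c scene conf 0.75 box [167.1, 182.7, 37.4, 20.5] rect c [ 401.6 -311.8] sz [41.7 89.3] ang 37.9 px (187, 193)
plate_a_c scene conf 0.44 box [412.6, 200.5, 14.8, 12.9] rect c [531.1 250.1] sz [47.6 34. ] ang 5.7 px (420, 204)
pos [0.5116 0.1015 0.163 ] yaw 4.79 down [ 0.e+00 -6.e-04 -1.e+00] travel [-0.0515 -0.0029  0.088 ] roll -0.0 F [-0.7 -1.1 -0.8] gap 0.535 t 23.5
```

View pics/s8.png

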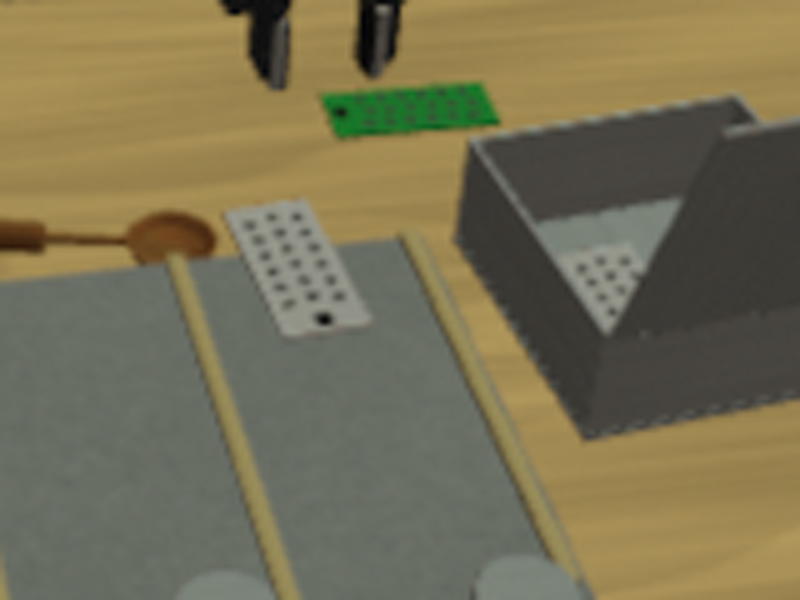

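The left plate overhangs well, with corners at crop (227,213), (307,201), (371,322) and (292,336). The first plate lies flat in the caddy at (605,285).

```bash
python3 -c "
from h import *
c=back('scene',np.array([[227,213],[307,201],[371,322],[292,336]])/5.+[300,150],.083)[:,:2]; print(c.round(4),c.mean(0)); d=(c[3]+c[2]-c[0]-c[1])/2; a=np.arctan2(d[1],d[0]); print(np.degrees(a)); m=c.mean(0)-.037*np.array([np.cos(a),np.sin(a)])
go(*m,.075,np.degrees(a))"
```

```text
[[0.4555 0.0776]
 [0.4517 0.1194]
 [0.5477 0.1281]
 [0.5521 0.089 ]] [0.50174127 0.10352147]
5.923091936694963
pos [0.5116 0.1015 0.163 ] yaw 4.79 down [ 0.e+00 -6.e-04 -1.e+00] travel [-0.0466 -0.0022  0.088 ] roll -1.1 F [-0.7 -1.1 -0.8] gap 0.535 t 23.5
```

>>> drive_tool(rows=[{"travel": [-0.02,0,0.02],"roll": -0.5,"jaw": 0.75},{"travel": [-0.04,0,0.04],"roll": -0.5,"jaw": 0.75},{"travel": [-0.053,0,0.06],"roll": -0.5,"jaw": 0.75},{"travel": [-0.053,0,0.08],"roll": -0.5,"jaw": 0.75},{"travel": [-0.053,0,0.09],"roll": -0.5,"jaw": 0.75},{"travel": [-0.053,0,0.09],"roll": -0.5,"jaw": 0.75},{"travel": [-0.053,0,0.09],"roll": -0.5,"jaw": 0.75},{"travel": [-0.053,0,0.09],"roll": -0.5,"jaw": 0.75}])

```text
clock: 24.2
tool_pos: [0.4598, 0.0976, 0.0736]
tool_rot: [-3.137, -0.145, -0.001]
contact_force: [0.2, -0.7, 0.7]
finger_gap: 0.747
gripper_force: 0.0
```

```bash
python3 -c "
from h import *
go(.463,.099,.03,5.2)"
```

```text
pos [0.4598 0.0976 0.0736] yaw 5.29 down [ 5.e-04  9.e-04 -1.e+00] travel [ 0.0033 -0.0011  0.0436] roll 0.1 F [ 0.2 -0.7  0.7] gap 0.747 t 24.2
```

>>> drive_tool(rows=[{"travel": [0.002,-0.001,0.015],"roll": 0,"jaw": 0.75},{"travel": [0.002,-0.001,0.03],"roll": 0,"jaw": 0.75},{"travel": [0.002,-0.001,0.044],"roll": 0,"jaw": 0.75},{"travel": [0.002,-0.001,0.044],"roll": 0,"jaw": 0.75},{"travel": [0.002,-0.001,0.044],"roll": 0,"jaw": 0.3},{"travel": [0.002,-0.001,0.044],"roll": 0,"jaw": 0.3},{"travel": [0.002,-0.001,0.044],"roll": 0,"jaw": 0.3},{"travel": [0.002,-0.001,0.044],"roll": 0,"jaw": 0.3}], newtons=60)

```text
clock: 24.87
tool_pos: [0.4621, 0.0986, 0.0304]
tool_rot: [3.138, 0.145, 0.004]
contact_force: [-0.4, 0.6, 3.8]
finger_gap: 0.488
gripper_force: 60.3
```

>>> drive_tool(rows=[{"travel": [0,0,0],"roll": 0,"jaw": 0.3},{"travel": [0,0,0],"roll": 0,"jaw": 0.3},{"travel": [0,0,-0.005],"roll": 0,"jaw": 0.3},{"travel": [0,0,-0.01],"roll": 0,"jaw": 0.3},{"travel": [0,0,-0.02],"roll": 0,"jaw": 0.3},{"travel": [0,0,-0.04],"roll": 0,"jaw": 0.3},{"travel": [0,0,-0.06],"roll": 0,"jaw": 0.3},{"travel": [0,0,-0.08],"roll": 0,"jaw": 0.3}])

```text
clock: 25.53
tool_pos: [0.4604, 0.0984, 0.1102]
tool_rot: [3.138, 0.145, -0.001]
contact_force: [0.6, -1.3, -0.9]
finger_gap: 0.484
gripper_force: 60.8
```

```bash
python3 -c "
from h import *
go(.427,.315,.11,6.8);plates('scene')"
```

```text
pos [0.4604 0.0984 0.1102] yaw 5.30 down [-6.e-04 -1.e-04 -1.e+00] travel [-1.330e-02 -2.188e-01  2.000e-04] roll -1.5 F [ 0.6 -1.3 -0.9] gap 0.484 t 25.5
plate_a_c scene conf 0.80 box [172.3, 184.8, 32.0, 18.9] rect c [ 402.5 -310.5] sz [45.1 90.6] ang 39.9 px (188, 193)
plate_a_c scene conf 0.43 box [410.4, 202.8, 17.6, 13.1] rect c [533.8 251.2] sz [54.3 37.1] ang 5.7 px (420, 204)
plate_a_c scene conf 0.17 box [469.7, 255.7, 41.1, 47.1] rect c [777.1 309.4] sz [ 76.7 105.9] ang 54.2 px (489, 280)
```

>>> drive_tool(rows=[{"travel": [-0.002,-0.03,0],"roll": -1.5,"jaw": 0.3},{"travel": [-0.004,-0.065,0],"roll": -1.5,"jaw": 0.3},{"travel": [-0.006,-0.1,0],"roll": -1.5,"jaw": 0.3},{"travel": [-0.008,-0.135,0],"roll": -1.5,"jaw": 0.3},{"travel": [-0.01,-0.17,0],"roll": -1.5,"jaw": 0.3},{"travel": [-0.013,-0.2,0],"roll": -1.5,"jaw": 0.3},{"travel": [-0.013,-0.218,0],"roll": -1.5,"jaw": 0.3},{"travel": [-0.013,-0.218,0],"roll": -1.5,"jaw": 0.3}])

```text
clock: 26.3
tool_pos: [0.4251, 0.3192, 0.1088]
tool_rot: [-3.132, -0.197, 0.003]
contact_force: [-0.4, 0.1, -0.9]
finger_gap: 0.493
gripper_force: 61.0
```

>>> drive_tool(rows=[{"travel": [0,0,0],"roll": 0,"jaw": 0.3},{"travel": [0,0,0.01],"roll": 0,"jaw": 0.3},{"travel": [0,0,0.02],"roll": 0,"jaw": 0.3},{"travel": [0,0,0.035],"roll": 0,"jaw": 0.3},{"travel": [0,0,0.05],"roll": 0,"jaw": 0.3},{"travel": [0,0,0.06],"roll": 0,"jaw": 0.3},{"travel": [0,0,0.07],"roll": 0,"jaw": 0.3},{"travel": [0,0,0.07],"roll": 0,"jaw": 0.3}])

```text
clock: 26.97
tool_pos: [0.4267, 0.3123, 0.0366]
tool_rot: [3.134, 0.184, -0.006]
contact_force: [0.0, -0.5, -1.1]
finger_gap: 0.485
gripper_force: 61.0
```

```bash
python3 -c "
from h import *
go(.428,.315,-.025,6.8);plates('scene')"
```

```text
pos [0.4267 0.3123 0.0366] yaw 6.72 down [-0.0035 -0.0023 -1.    ] travel [ 0.0018 -0.0027  0.0615] roll -0.1 F [ 0.  -0.5 -1.1] gap 0.485 t 27.0
plate_a_c scene conf 0.90 box [170.5, 181.8, 35.4, 22.5] rect c [ 402.9 -311.4] sz [44.  92.6] ang 36.8 px (187, 193)
plate_a_c scene conf 0.45 box [412.5, 196.9, 15.5, 18.3] rect c [533.7 251.9] sz [56.2 39.6] ang 4.3 px (420, 204)
```

>>> drive_tool(rows=[{"travel": [0.001,-0.001,0.01],"roll": 0,"jaw": 0.3},{"travel": [0.001,-0.001,0.02],"roll": 0,"jaw": 0.3},{"travel": [0.001,-0.001,0.03],"roll": 0,"jaw": 0.3},{"travel": [0.001,-0.001,0.04],"roll": 0,"jaw": 0.3},{"travel": [0.001,-0.001,0.05],"roll": 0,"jaw": 0.3},{"travel": [0.001,-0.001,0.057],"roll": 0,"jaw": 0.3},{"travel": [0.001,-0.001,0.06],"roll": 0,"jaw": 0.3},{"travel": [0.001,-0.001,0.06],"roll": 0,"jaw": 0.3}])

```text
clock: 27.73
tool_pos: [0.428, 0.3151, -0.022]
tool_rot: [3.136, 0.186, -0.003]
contact_force: [-0.0, -0.2, -0.6]
finger_gap: 0.488
gripper_force: 61.0
```

>>> drive_tool(rows=[{"travel": [0,0,0],"roll": 0,"jaw": 0.3},{"travel": [0,0,0],"roll": 0,"jaw": 0.65},{"travel": [0,0,0],"roll": 0,"jaw": 0.65},{"travel": [0,0,0],"roll": 0,"jaw": 0.65},{"travel": [0,0,0],"roll": 0,"jaw": 0.65},{"travel": [0,0,-0.02],"roll": 0,"jaw": 0.65},{"travel": [0,0,-0.06],"roll": 0,"jaw": 0.65},{"travel": [0,0,-0.1],"roll": 0,"jaw": 0.65}])

```text
clock: 28.4
tool_pos: [0.4274, 0.3147, 0.0792]
tool_rot: [3.135, 0.187, -0.005]
contact_force: [1.7, 0.2, 1.2]
finger_gap: 0.65
gripper_force: 0.0
```

```bash
python3 -c "
from h import *
go(.578,-.131,.1,1.3);plates('scene');rect('scene','tub_c',.11)"
```

```text
pos [0.4274 0.3147 0.0792] yaw 6.82 down [-0.0034 -0.0011 -1.    ] travel [ 0.0966  0.4604 -0.0208] roll 5.5 F [1.7 0.2 1.2] gap 0.650 t 28.4
plate_a_c scene conf 0.84 box [171.1, 185.9, 31.8, 19.3] rect c [ 402.  -312.2] sz [37.9 90.5] ang 36.8 px (187, 194)
plate_a_c scene conf 0.50 box [412.5, 199.6, 10.3, 11.8] rect c [532.8 242.7] sz [24.  52.9] ang 90.0 px (418, 205)
plate_a_c scene conf 0.34 box [114.9, 289.1, 80.1, 66.6] rect c [ 783.6 -337.4] sz [ 79.9 167.3] ang 62.5 px (165, 309)
tub_c scene conf 0.81 box [250.3, 205.0, 29.8, 41.0] rect c [ 570.9 -129.8] sz [ 63.4 135.3] ang 87.8 px (264, 223)
```

>>> drive_tool(rows=[{"travel": [0,0,-0.04],"roll": 0,"jaw": 0},{"travel": [0,0,-0.08],"roll": 0,"jaw": 0},{"travel": [0,0,-0.12],"roll": 0,"jaw": 0},{"travel": [0,0,-0.16],"roll": 0,"jaw": 0},{"travel": [0,0,-0.18],"roll": 0,"jaw": 0},{"travel": [0.03,0.01,-0.18],"roll": 0,"jaw": 0},{"travel": [0.065,0.02,-0.18],"roll": 0,"jaw": 0},{"travel": [0.1,0.03,-0.18],"roll": 0,"jaw": 0}])

```text
clock: 29.22
tool_pos: [0.533, 0.2967, 0.2591]
tool_rot: [3.134, 0.186, 0.002]
contact_force: [0.6, 0.2, 0.6]
finger_gap: 0.005
gripper_force: 0.0
```

>>> drive_tool(rows=[{"travel": [0.03,0.005,0],"roll": 0,"jaw": 0},{"travel": [0.06,0.01,0],"roll": 0,"jaw": 0},{"travel": [0.09,0.015,0],"roll": 0,"jaw": 0},{"travel": [0.12,0.02,0],"roll": 0,"jaw": 0},{"travel": [0.15,0.025,0],"roll": 0,"jaw": 0},{"travel": [0.165,0.025,0],"roll": 0,"jaw": 0},{"travel": [0.165,0.025,0],"roll": 0,"jaw": 0},{"travel": [0.165,0.025,0],"roll": 0,"jaw": 0}])

```text
clock: 29.88
tool_pos: [0.6981, 0.2922, 0.2566]
tool_rot: [3.136, 0.186, -0.005]
contact_force: [-0.1, 0.9, 0.5]
finger_gap: -0.001
gripper_force: 0.0
```

```bash
python3 -c "
from h import *
go(.69,.29,.15,6.8);plates('top');print(proj('top',[[.467,.293,.006],[.465,.32,.008]]).round());snap('top','t9.png',(140,130,120,90),6)"
```

```text
pos [0.6981 0.2922 0.2566] yaw 6.78 down [-3.5e-03 -6.0e-04 -1.0e+00] travel [-0.0079  0.0012  0.1067] roll -0.0 F [-0.1  0.9  0.5] gap -0.001 t 29.9
plate_a_c top conf 0.70 box [418.1, 263.4, 31.3, 32.7] rect c [ 293.  -313.7] sz [39.8 91.2] ang 39.0 px (433, 279)
plate_a_c top conf 0.63 box [214.7, 222.0, 13.2, 35.1] rect c [455.8 272. ] sz [94.8 29.9] ang 8.9 px (219, 238)
[[217. 239.]
 [208. 240.]]
```

View pics/t9.png

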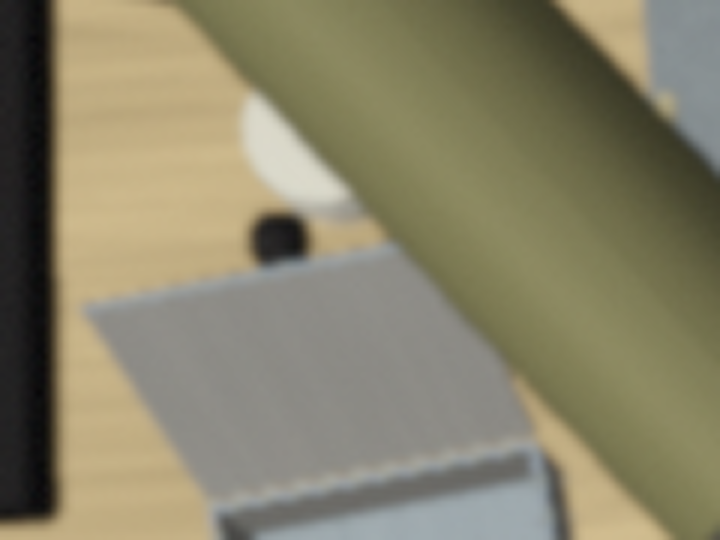

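The crop missed the plates themselves. It shows the open lid, its knob at (280,238), and the arm passing over the low tub. That was my last picture, so I check the plates in the caddy numerically before shutting the lid.

```bash
python3 - <<'E'
from h import *
im=env.capture('top').astype(int)
r=np.radians(6.8); R=np.array([[np.cos(r),-np.sin(r)],[np.sin(r),np.cos(r)]])
for x in np.arange(.07,-.075,-.01):
    row=[]
    for y in np.arange(.07,-.075,-.01):
        p=np.array([.466,.307])+R@[x,y]; u=proj('top',[p[0],p[1],.008])[0].round().astype(int); c=im[u[1],u[0]]; row.append("%3d/%+3d"%(c.mean(),c[2]-c[0]))
    print("%+.2f"%x,*row)
E
```

```text
+0.07 167/+15 166/+14 168/+14 167/+15 168/+14 169/+14 166/+15 168/+15 168/+14 167/+15 165/+15 166/+15 166/+15 164/+15  81/ -3
+0.06 169/+14 167/+15 168/+15 167/+15 167/+14 169/+15 166/+15 168/+14 168/+14 167/+14 166/+16 167/+15 167/+15 163/+12 104/ +0
+0.05 169/+14 167/+15 168/+15 169/+15 181/+12 171/+13 158/+12 183/+11 160/ +8 178/+12 166/ +9 167/+15 168/+14 167/+15  82/ -2
+0.04 169/+14 168/+14 170/+14 170/+15 186/+12 176/+12 173/+12 187/+12 127/ +8 184/ +9 184/ +9 168/+14 167/+15 163/+12 109/ +4
+0.03 170/+14 167/+15 169/+15 170/+14 165/+13 177/+13 177/+13 167/+13 168/ +8 177/ +9 174/ +9 166/+15 168/+14 167/+15  86/ -1
+0.02 170/+14 167/+14 169/+15 171/+14 170/+13 179/+13 182/+13 165/+13 175/ +9 181/ +9 184/ +8 168/+14 167/+15 166/+14 109/ +4
+0.01 169/+15 166/+15 169/+15 170/+15 177/+13 182/+14 184/+13 179/+11 149/ +8 181/ +9 175/ +9 166/+15 168/+15 165/+15  85/ -2
+0.00 169/+15 165/+15 168/+15 171/+13 180/+13 182/+13 181/+13 181/+13 162/ +9 175/ +9 181/ +9 168/+15 167/+15 167/+15 112/ +7
-0.01 169/+15 167/+15 168/+15 169/+15 164/+13 178/+13 177/+14 173/+13 154/ +8 174/ +9 176/+10 165/+15 167/+15 165/+16  94/ -1
-0.02 168/+15 165/+15 168/+14 172/+14 166/+13 179/+13 183/+14 168/+13 177/ +9 175/ +9 184/+10 165/+15 166/+15 167/+15  80/ -4
-0.03 167/+15 165/+15 166/+14 169/+15 167/+14 185/+13 186/+14 178/+13 166/ +9 183/+10 176/ +9 164/+14 166/+16 165/+15  95/ +0
-0.04 168/+15 164/+15 166/+15 171/+14 186/+14 187/+13 188/+14 187/+13 168/+10 181/+10 184/+10 163/+16 165/+15 166/+15  81/ +0
-0.05 167/+15 165/+14 166/+14 167/+15 166/+13 173/+15 179/+11 164/+10 178/+11 183/+11 161/+10 163/+15 164/+15 164/+15 104/ +1
-0.06 168/+15 164/+15 165/+15 166/+15 165/+15 167/+15 166/+15 164/+15 164/+15 165/+16 164/+16 163/+15 164/+16 166/+16  85/ -1
-0.07 163/+14 165/+14 165/+13 161/+15 161/+15 167/+13 162/+15 161/+15 164/+14 161/+14 160/+15 164/+14 163/+13 157/+13 106/ +1
```

Both plates lie flat and partly overlapped, centred in the caddy: x ±0.05, y −0.035 to +0.04. Now I shut the lid.

>>> drive_tool(rows=[{"travel": [0,0,0.025],"roll": 0,"jaw": 0},{"travel": [0,0,0.05],"roll": 0,"jaw": 0},{"travel": [0,0,0.075],"roll": 0,"jaw": 0},{"travel": [0,0,0.1],"roll": 0,"jaw": 0},{"travel": [-0.015,0,0.105],"roll": 0,"jaw": 0},{"travel": [-0.03,0,0.105],"roll": 0,"jaw": 0},{"travel": [-0.045,0,0.105],"roll": 0,"jaw": 0},{"travel": [-0.06,0,0.105],"roll": 0,"jaw": 0}])

```text
clock: 30.75
tool_pos: [0.6373, 0.2847, 0.1542]
tool_rot: [3.135, 0.187, 0.0]
contact_force: [0.1, -0.3, 1.2]
finger_gap: 0.002
gripper_force: 0.0
```

>>> drive_tool(rows=[{"travel": [-0.012,0,0],"roll": 0,"jaw": 0},{"travel": [-0.024,0,0],"roll": 0,"jaw": 0},{"travel": [-0.036,0,0],"roll": 0,"jaw": 0},{"travel": [-0.048,0,0],"roll": 0,"jaw": 0},{"travel": [-0.06,0,0],"roll": 0,"jaw": 0},{"travel": [-0.072,0,0],"roll": 0,"jaw": 0},{"travel": [-0.084,0,0],"roll": 0,"jaw": 0},{"travel": [-0.096,0,0],"roll": 0,"jaw": 0}])

```text
clock: 31.42
tool_pos: [0.544, 0.2739, 0.1571]
tool_rot: [3.136, 0.185, 0.009]
contact_force: [-0.4, 0.0, 0.8]
finger_gap: -0.0
gripper_force: 0.1
```

>>> drive_tool(rows=[{"travel": [-0.01,0,0],"roll": 0,"jaw": 0},{"travel": [-0.01,0,-0.03],"roll": 0,"jaw": 0},{"travel": [-0.01,0,-0.06],"roll": 0,"jaw": 0},{"travel": [0,0.04,-0.06],"roll": 0,"jaw": 0.5},{"travel": [0,0.08,-0.06],"roll": 0,"jaw": 1},{"travel": [0,0.12,-0.06],"roll": 0,"jaw": 1},{"travel": [0,0.16,-0.06],"roll": 0,"jaw": 1},{"travel": [0,0.2,-0.06],"roll": 0,"jaw": 1}])

```text
clock: 32.08
tool_pos: [0.5662, 0.0732, 0.2139]
tool_rot: [3.135, 0.187, -0.0]
contact_force: [0.6, -0.3, 0.4]
finger_gap: 0.709
gripper_force: 0.0
```

```bash
python3 - <<'E'
from h import *
im=env.capture('scene').astype(int); rect('scene','caddy_lid',.075); rect('scene','tub_c',.11); rect('scene','caddy_lid_handle',.11)
r=np.radians(6.8); R=np.array([[np.cos(r),-np.sin(r)],[np.sin(r),np.cos(r)]])
kn=np.array([.466,.307])+R@[.084-.138,0]; print("expected knob px shut",proj('scene',[[*kn,.075],[*kn,.11]]).round())
u=proj('scene',[*kn,.095])[0].round().astype(int); print("patch",im[u[1]-12:u[1]+13:3,u[0]-12:u[0]+13:3].mean(2).astype(int))
go(.578,-.131,.1,1.3)
E
```

```text
caddy_lid scene conf 0.60 box [395.2, 160.8, 84.4, 55.6] rect c [448.3 305.9] sz [207.1 162.7] ang 6.4 px (435, 190)
tub_c scene conf 0.94 box [251.0, 204.2, 27.8, 42.4] rect c [ 570.9 -130.3] sz [ 63.6 135.1] ang 87.0 px (264, 223)
expected knob px shut [[425. 178.]
 [427. 167.]]
patch [[124 125 126 126 127 129 128 129 129]
 [126 128 130 113  27  30  98 128 127]
 [128 128 129  64  17  20  24 122 121]
 [124 124 124  37   8   7   7 118 127]
 [127 122 128 116   4  44 117 123 125]
 [124 123 123 114   7 103 124 123 123]
 [124 123 123  89  11 104 121 123 123]
 [125 123 122 122 123 124 122 122 123]
 [124 123 122 121 122 123 122 121 123]]
pos [0.5666 0.0732 0.2137] yaw 6.57 down [-7.e-04 -9.e-04 -1.e+00] travel [-0.012   0.2041  0.1139] roll 5.3 F [0.1 0.5 0.3] gap 0.997 t 32.3
```

The lid is shut: the knob appears exactly at its expected shut pixel. The tub has not moved from its parking spot. Now I return it.

>>> drive_tool(rows=[{"travel": [-0.002,0.035,0],"roll": 2,"jaw": 1},{"travel": [-0.004,0.07,0],"roll": 5.3,"jaw": 1},{"travel": [-0.006,0.105,0],"roll": 5.3,"jaw": 1},{"travel": [-0.009,0.14,0],"roll": 5.3,"jaw": 1},{"travel": [-0.011,0.175,0.02],"roll": 5.3,"jaw": 1},{"travel": [-0.0115,0.204,0.04],"roll": 5.3,"jaw": 1},{"travel": [-0.0115,0.204,0.06],"roll": 5.3,"jaw": 1},{"travel": [-0.0115,0.204,0.074],"roll": 5.3,"jaw": 1}])

```text
clock: 32.95
tool_pos: [0.5788, -0.129, 0.1379]
tool_rot: [-3.14, -0.039, 0.003]
contact_force: [-0.3, 0.9, -0.1]
finger_gap: 1.001
gripper_force: 0.0
```

```bash
python3 - <<'E'
from h import *
env.capture('scene'); rect('scene','tub_c',.11)
go(.5787,-.131,.069,1.3)
E
```

```text
tub_c scene conf 0.64 box [250.8, 203.7, 29.3, 40.8] rect c [ 569.1 -130.3] sz [ 65.8 131.1] ang 85.0 px (264, 222)
pos [ 0.578  -0.1256  0.1376] yaw 1.70 down [-0.0044  0.0026 -1.    ] travel [0.0008 0.0056 0.0686] roll 0.4 F [-0.1  0.6  0.3] gap 1.000 t 33.0
```

>>> drive_tool(rows=[{"travel": [0,0,0],"roll": 0,"jaw": 1},{"travel": [0,0,0],"roll": 0,"jaw": 1},{"travel": [0,0,0.005],"roll": 0,"jaw": 1},{"travel": [0,0,0.01],"roll": 0,"jaw": 1},{"travel": [0,0,0.015],"roll": 0,"jaw": 1},{"travel": [0,0,0.02],"roll": 0,"jaw": 1},{"travel": [0,0,0.02],"roll": 0,"jaw": 1},{"travel": [0,0,0.02],"roll": 0,"jaw": 1}])

```text
clock: 33.72
tool_pos: [0.5795, -0.1289, 0.1196]
tool_rot: [-3.141, -0.041, 0.001]
contact_force: [0.7, 0.2, -0.9]
finger_gap: 1.001
gripper_force: 0.0
```

```bash
python3 - <<'E'
from h import *
go(.5787,-.131,.0695,1.3)
E
```

```text
pos [ 0.5795 -0.1289  0.1196] yaw 1.48 down [-9.e-04  2.e-04 -1.e+00] travel [-0.0008  0.0021  0.0501] roll 0.2 F [ 0.7  0.2 -0.9] gap 1.001 t 33.7
```

>>> drive_tool(rows=[{"travel": [-0.001,0.002,0.007],"roll": 0.2,"jaw": 1},{"travel": [-0.001,0.002,0.014],"roll": 0.2,"jaw": 1},{"travel": [-0.001,0.002,0.021],"roll": 0.2,"jaw": 1},{"travel": [-0.001,0.002,0.028],"roll": 0.2,"jaw": 1},{"travel": [-0.001,0.002,0.035],"roll": 0.2,"jaw": 1},{"travel": [-0.001,0.002,0.042],"roll": 0.2,"jaw": 1},{"travel": [-0.001,0.002,0.05],"roll": 0.2,"jaw": 1},{"travel": [-0.001,0.002,0.05],"roll": 0.2,"jaw": 1}])

```text
clock: 34.38
tool_pos: [0.5776, -0.1307, 0.068]
tool_rot: [-3.14, -0.035, 0.005]
contact_force: [-0.7, 0.6, 0.6]
finger_gap: 1.0
gripper_force: 0.0
```

>>> drive_tool(rows=[{"travel": [0,0,0],"roll": 0,"jaw": 0.5},{"travel": [0,0,0],"roll": 0,"jaw": 0.5},{"travel": [0,0,0],"roll": 0,"jaw": 0.5},{"travel": [0,0,0],"roll": 0,"jaw": 0.5},{"travel": [0,0,0],"roll": 0,"jaw": 0.5},{"travel": [0,0,0],"roll": 0,"jaw": 0.5},{"travel": [0,0,0],"roll": 0,"jaw": 0.5},{"travel": [0,0,0],"roll": 0,"jaw": 0.5}], newtons=25)

```text
clock: 35.05
tool_pos: [0.5797, -0.1303, 0.0708]
tool_rot: [-3.141, -0.036, -0.003]
contact_force: [1.1, 3.7, 5.5]
finger_gap: 0.721
gripper_force: 27.9
```

>>> drive_tool(rows=[{"travel": [0,0,-0.015],"roll": 0,"jaw": 0.5},{"travel": [0,0,-0.03],"roll": 0,"jaw": 0.5},{"travel": [0,-0.03,-0.03],"roll": 0,"jaw": 0.5},{"travel": [0,-0.06,-0.03],"roll": 0,"jaw": 0.5},{"travel": [0,-0.09,-0.03],"roll": 0,"jaw": 0.5},{"travel": [0,-0.119,-0.03],"roll": 0,"jaw": 0.5},{"travel": [0,-0.119,-0.03],"roll": 0,"jaw": 0.5},{"travel": [0,-0.119,-0.02],"roll": 0,"jaw": 0.5}])

```text
clock: 35.72
tool_pos: [0.5767, -0.0105, 0.0908]
tool_rot: [3.14, 0.042, 0.003]
contact_force: [-0.3, 0.1, -2.0]
finger_gap: 0.715
gripper_force: 28.3
```

>>> drive_tool(rows=[{"travel": [0,0,0.008],"roll": 0,"jaw": 0.5},{"travel": [0,0,0.015],"roll": 0,"jaw": 0.5},{"travel": [0,0,0.018],"roll": 0,"jaw": 0.5},{"travel": [0,0,0.019],"roll": 0,"jaw": 0.5},{"travel": [0,0,0.019],"roll": 0,"jaw": 0.9},{"travel": [0,0,0.019],"roll": 0,"jaw": 0.9},{"travel": [0,0,0.019],"roll": 0,"jaw": 0.9},{"travel": [0,0,0.019],"roll": 0,"jaw": 0.9}])

```text
clock: 36.38
tool_pos: [0.5762, -0.0124, 0.0708]
tool_rot: [3.141, 0.034, -0.0]
contact_force: [-0.5, -0.8, -0.2]
finger_gap: 0.894
gripper_force: 0.0
```

>>> drive_tool(rows=[{"travel": [0,0,-0.02],"roll": 0,"jaw": 1},{"travel": [0,0,-0.04],"roll": 0,"jaw": 1},{"travel": [0,0,-0.07],"roll": 0,"jaw": 1},{"travel": [0,0,-0.1],"roll": 0,"jaw": 1},{"travel": [0,0,-0.13],"roll": 0,"jaw": 1},{"travel": [0,0,-0.16],"roll": 0,"jaw": 1},{"travel": [0,0.03,-0.18],"roll": 0,"jaw": 1},{"travel": [0,0.06,-0.18],"roll": 0,"jaw": 1}])

```text
clock: 37.05
tool_pos: [0.5804, -0.0698, 0.2567]
tool_rot: [3.14, 0.044, 0.014]
contact_force: [0.3, -0.6, 0.2]
finger_gap: 0.999
gripper_force: 0.0
```

>>> drive_tool(rows=[{"travel": [0,0.03,0],"roll": 0,"jaw": 1},{"travel": [0,0.06,0],"roll": 0,"jaw": 1},{"travel": [0,0.09,0],"roll": 0,"jaw": 1},{"travel": [0,0.12,0],"roll": 0,"jaw": 1},{"travel": [0,0.15,0],"roll": 0,"jaw": 1},{"travel": [0,0.18,0],"roll": 0,"jaw": 1},{"travel": [0,0.21,0],"roll": 0,"jaw": 1},{"travel": [0,0.22,0],"roll": 0,"jaw": 1}])

```text
clock: 37.72
tool_pos: [0.581, -0.2987, 0.25]
tool_rot: [3.139, 0.024, -0.002]
contact_force: [-0.2, -2.5, -0.8]
finger_gap: 1.001
gripper_force: 0.0
```

```bash
python3 - <<'E'
from h import *
for k in range(2): a=env.capture('scene')
rect('scene','tub_c',.11); rect('scene','caddy_lid',.075)
b=cv2.imread('pics/scene0.png')[:,:,::-1]; b=cv2.resize(b,(640,400),interpolation=cv2.INTER_AREA)
d=cv2.absdiff(a,b).max(2); m=(d>45).astype(np.uint8); n,l,s,c=cv2.connectedComponentsWithStats(m)
for i in range(1,n):
    if s[i,4]>25: print(s[i],c[i].round())
env.capture('top'); rect('top','tub_c',.146)
go(.5,-.3,.2)
E
```

```text
tub_c scene conf 0.69 box [301.8, 197.2, 28.3, 42.7] rect c [566.1 -13.4] sz [ 64.7 134.1] ang 81.6 px (315, 217)
caddy_lid scene conf 0.57 box [395.4, 161.0, 82.7, 54.0] rect c [448.  306.2] sz [207.1 160.8] ang 7.2 px (434, 190)
[   0    0   81  113 3417] [33. 49.]
[ 108    0   97  164 6727] [151.  83.]
[242   0  25  52 153] [254.  19.]
[290   0  14  36  87] [297.  15.]
[309  44  12  16  37] [316.  49.]
[265  54   9  34  66] [268.  73.]
[76 98  7  7 34] [ 79. 101.]
[ 397  161  114   55 3027] [454. 187.]
tub_c top conf 0.80 box [306.3, 174.4, 23.1, 25.5] rect c [566.4 -13.8] sz [60.  70.5] ang 85.8 px (316, 186)
tub_c top conf 0.23 box [258.0, 106.7, 16.9, 26.4] rect c [775.3 118. ] sz [66.2 38.2] ang 9.8 px (264, 118)
pos [ 0.5832 -0.2889  0.2515] yaw 1.50 down [ 5.e-04  7.e-04 -1.e+00] travel [-0.0835  0.0089  0.0514] roll None F [1.4 0.8 0.4] gap 1.000 t 38.0
```

The tub is back within 2–3 mm. The difference image does not show the spots the plates left, so I check those pixels before handing in.

```bash
python3 - <<'E'
from h import *
a=env.capture('scene'); b=cv2.resize(cv2.imread('pics/scene0.png')[:,:,::-1],(640,400),interpolation=cv2.INTER_AREA)
for n,P in(('M',[.673,0,.083]),('L',[.665,.104,.083]),('bare',[.62,-.13,.083]),('ovM',[.5,-.003,.083]),('ovL',[.5,.103,.083])):
    u=proj('scene',P)[0].round().astype(int); s=np.s_[u[1]-6:u[1]+7,u[0]-4:u[0]+5]
    print(n,u,'now',a[s].mean().round(),a[s].std().round(1),'start',b[s].mean().round(),b[s].std().round(1))
d=cv2.absdiff(a,b).max(2); m=(d>25).astype(np.uint8); n,l,st,c=cv2.connectedComponentsWithStats(m)
print([(st[i].tolist()) for i in range(1,n) if st[i,4]>40])
rect('scene','plate_a_c',.083)
E
```

```text
M [330 258] now 104.0 4.2 start 127.0 17.2
L [377 250] now 105.0 4.1 start 127.0 15.9
bare [267 247] now 107.0 4.2 start 103.0 4.0
ovM [316 207] now 163.0 13.4 start 159.0 13.2
ovL [359 203] now 108.0 17.0 start 104.0 16.6
[[0, 0, 85, 115, 4221], [110, 0, 100, 164, 7492], [242, 0, 32, 89, 288], [289, 0, 17, 41, 128], [307, 42, 15, 42, 94], [394, 161, 118, 57, 3413], [303, 198, 19, 15, 51], [361, 235, 33, 34, 446], [316, 241, 26, 36, 410]]
plate_a_c scene conf 0.84 box [171.5, 182.6, 33.8, 23.4] rect c [ 402.9 -310.2] sz [41.9 87.3] ang 36.8 px (188, 193)
```

The plate spots are bare lining now; the threshold was just too high. No bystander has moved, the lid is shut, the tub is back and the gripper is clear.

```bash
python3 -c "
from station import env
print(env.sign_off())"
```

```text
the job is handed in; nothing more can be done
None
```

I handed the job in, and its result was not reported back: both plates present were slid out over the shelf edge and laid flat in the caddy, its lid is shut, the tall tub stands within about 3 mm of its start, and nothing else shows as moved in the final camera check.

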